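Washed piping nozzles back on the drying rail, by size

ROBOT

A 6-joint arm with a two-finger parallel gripper is mounted at the origin on a cart in front of the work surface, level with it; the furniture and walls round the work are solid. World frame = base frame: x ahead of the robot, y to its left, z up, the work surface at z = 0. Lengths are in m, angles in rad, forces in N, time in s.
With the tool pointing down it reaches from about 0.25 to 0.725 m from the base axis. Payload 4 kg.
Tool frame: the origin (TCP) lies at the very end of the fingers, on their centre line; the grasp point (between the pads) lies 19 mm behind it; x points along the fingers, y is the direction in which the jaws open and shut, and the axes are right-handed (so a half turn about x gives the same grasp; the last joint's range is limited). The gripper opens to 85 mm and grips with 20 to 120 N. Pads are 22 mm wide; open, the fingers measure 114 mm over their backs; the gripper's body (76 mm by 85 mm) begins 54 mm behind the grasp point. The pads swing forward as they close: fully open they stand 13 mm farther back than shut.
Start: joints at [-1.152, 0.241, 0.005, 1.335, 0, 1.571], TCP at [0.203, -0.457, 0.207] pointing down, gripper open.
Joint ranges: [-2.72, 2.72], [-1.05, 1.87], [-1.09, 1.28], [-1.99, 2.15], [-1.42, 1.44], [-3.14, 3.14]. Speed limits (rad/s): [2.79, 2.79, 3.14, 3.14, 3.14, 3.14].

INTERFACE

Orientations are given as a unit quaternion [x, y, z, w].
In Python, from workcell import get_obs, camera, job_done gives the robot as it stands. The module is installed in compiled form; this text tells all that it offers.
- The arm moves only by the tool arm_command, never from a script. Its argument "motion" is a list of rows, each an object of numbers: "x", "y", "z": the shift along the tool's x, y, z in m; "roll": the turn about the tool's x in rad; "fingers": the opening, from 0 (shut) to 1 (fully open). A call has 1 to 20 rows; each row shifts and turns the pose as measured when the row begins, along the tool's axes as they then stand; what a row does not reach is not made up. A row lasts 1/12 s, in which the tool goes at most 41.7 mm and 7.16 degrees, less where a joint would pass 70% of its speed; a pose out of reach is approached as far as the arm can. A call is refused whole if a number of a shift passes 0.0417 or a number of a turn 0.125, either way. A call with a gripper value outside its range is refused whole. The fingers move at their own pace and stop on an object; the grip force is fixed at half the most. Time passes only in rows, so rows that do not move let the fingers close. It gives the time, the measured TCP pose, the force and the opening at its end, in the units of the state.
- get_obs(): the state, without advancing time (a new reading comes with each control period).
- camera(name): name is "side" or "top"; returns a dict with "frame" (420x560x3 uint8, red, green, blue), "intrinsics" (3x3 intrinsics, pixels), "rvec" (rotation vector, rad) and "tvec" (3), from world to camera coordinates, as OpenCV has them. Camera axes: x right, y down, z forward; pixel columns grow to the right and rows downward; lengths in m; the calibration is good to about 2 mm. A picture is of the moment at which its call begins. There is no depth.
- job_done(): hands the job in, once; it reports no verdict.
The state is a dict: "clock": time; "joint_pos": joint angles; "joint_vel": joint speeds; "tau": joint torques, N m; "eef_pos": TCP position; "tool_rot": TCP orientation; "ft_force": force on the tool from outside, world axes, zero at the start; "ft_torque": the same for the moment, N m; "grip_width": finger opening in m.
Only numpy, scipy, OpenCV 4.12 (cv2) and the standard library are available. Lean on these libraries where they do the work, as an engineer would, in place of code of your own. Each camera call takes 0.05 s, during which the arm holds its last target.

TASK

Put the four washed piping nozzles back on the oak drying rail, one over each pin, in order of size: the smallest at the left end as you face the worktop, growing to the largest at the right end. Each must stand upright with its wide end flat on the board and its pin inside it; leave the plate of cake where it is.

Things in the scene. Friction and masses are not known exactly. Their poses are not given: they have to be found in the camera images.
- nozzle_small: the smallest of four loose plain white plastic piping nozzles (hollow, open at both ends), standing upright on its wide end: 25 mm across the base, 34 mm high; the lowest 15 mm are a straight round skirt (23 mm across above a 2 mm bead), above that it tapers to a 9 mm tip; wall 2 mm. Origin at the centre of its base ring, z up; any yaw looks the same
- nozzle_medium: the second smallest of four loose plain white plastic piping nozzles (hollow, open at both ends), standing upright on its wide end: 32 mm across the base, 45 mm high; the lowest 20 mm are a straight round skirt (30 mm across above a 2 mm bead), above that it tapers to a 12 mm tip; wall 2 mm. Origin at the centre of its base ring, z up; any yaw looks the same
- nozzle_large: the second largest of four loose plain white plastic piping nozzles (hollow, open at both ends), standing upright on its wide end: 39 mm across the base, 56 mm high; the lowest 26 mm are a straight round skirt (37 mm across above a 2 mm bead), above that it tapers to a 16 mm tip; wall 2 mm. Origin at the centre of its base ring, z up; any yaw looks the same
- nozzle_jumbo: the largest of four loose plain white plastic piping nozzles (hollow, open at both ends), standing upright on its wide end: 46 mm across the base, 67 mm high; the lowest 32 mm are a straight round skirt (44 mm across above a 2 mm bead), above that it tapers to a 21 mm tip; wall 2 mm. Origin at the centre of its base ring, z up; any yaw looks the same
- pin_a: one of the rail's four identical upright stainless pins (which of the four stands where changes), 5 mm thick, rounded top 16 mm above the rail's deck, fixed. Origin at the pin's foot on the deck, z up
- pin_b: one of the rail's four identical upright stainless pins (which of the four stands where changes), 5 mm thick, rounded top 16 mm above the rail's deck, fixed. Origin at the pin's foot on the deck, z up
- pin_c: one of the rail's four identical upright stainless pins (which of the four stands where changes), 5 mm thick, rounded top 16 mm above the rail's deck, fixed. Origin at the pin's foot on the deck, z up
- pin_d: one of the rail's four identical upright stainless pins (which of the four stands where changes), 5 mm thick, rounded top 16 mm above the rail's deck, fixed. Origin at the pin's foot on the deck, z up
- rail: drying rail: light oak board 276 mm long, 62 mm wide, deck 22 mm above the worktop, fixed, carrying the four pins on its centre line 66 mm apart. Origin under its centre at worktop level; its y axis runs along the board to the left as seen from the robot, its x axis away from the robot; it may stand up to 0.3 rad askew.
- cake_plate: white plate, 150 mm across and 16 mm high, loose on the worktop, with a wedge of layer cake on it (61 x 94 mm, top 53 mm above the worktop); to be left alone. Origin at the centre of the plate's underside. Also about: left, a gas stove (x over 0.42, y over 0.23; grates 90 mm) with a 260 mm high kettle (y over 0.5); back ledge and gas cock from x = 0.70; low tub, 72 mm tin, timer, matchbox, teaspoon

How it is judged:
By the outcome, as a careful person would: the job done as asked, in the order asked, and still so for the second after the job is handed in, with the robot touching nothing.
It also fails if it takes over 96 s, if anything falls off the work surface, if the arm or the gripper's body presses on something with over 40 N, if the wrist force passes 120 N, or if a joint passes its speed limit or range.

## Working session

There is one attempt and no reset: what is moved stays moved. The work goes in short steps, Python scripts to look and compute and a tool call to move; the robot and the scene stay as the last step left them, time stands still between calls to the robot, and variables do not carry over. Pictures are saved under pics/ and viewed, and the job is handed in when it is done.

Besides the shell and the picture viewer there is one more tool, called after ">>>" in YAML: its name, and indented under it one key for each argument. arm_command: Moves the arm, as the interface text tells. Its arguments: {"type":"object","properties":{"motion":{"type":"array","items":{"type":"object","properties":{"x":{"type":"number"},"y":{"type":"number"},"z":{"type":"number"},"roll":{"type":"number"},"fingers":{"type":"number"}}}}},"required":["motion"]}

```bash
mkdir -p pics; python3 - <<'E'
from workcell import get_obs,camera
import cv2,numpy as np
o=get_obs()
for k,v in o.items(): print(k,np.round(v,4))
for n in("side","top"):
    c=camera(n); cv2.imwrite(f"pics/{n}0.png",c["frame"][:,:,::-1]); print(n,c["intrinsics"],c["rvec"],c["tvec"])
    R=cv2.Rodrigues(np.array(c["rvec"]))[0]; print(-R.T@np.array(c["tvec"]).ravel(),R)
E
```

```text
clock 0.0
joint_pos [-1.152   0.2414  0.0037  1.3352  0.      1.5708]
joint_vel [-0.0015  0.0011  0.0009  0.0001  0.0018 -0.0005]
tau [ 3.00000e-04 -3.72318e+01  2.52408e+01  1.70000e-02  1.00000e-04
 -0.00000e+00]
eef_pos [ 0.2031 -0.4562  0.2061]
tool_rot [-0.6915 -0.1477  0.6918 -0.1462]
ft_force [-0.3827  0.3918  0.2808]
ft_torque [ 0.0227 -0.0188  0.0256]
grip_width 0.0849
side [[467.00634482   0.         277.01147765]
 [  0.         467.00634482 217.93776675]
 [  0.           0.           1.        ]] [ 0.61916579 -2.55175077  1.29879037] [0.44227823 0.20684932 0.74822512]
[0.17340215 0.63229302 0.60693882] [[-0.88923717 -0.45744249  0.00190316]
 [-0.27073708  0.52293192 -0.80823489]
 [ 0.36872576 -0.71922776 -0.58885715]]
top [[500.21457451   0.         278.91130069]
 [  0.         500.21457451 210.77384452]
 [  0.           0.           1.        ]] [ 2.10794809 -2.16540112  0.16725446] [-0.00375352  0.51146425  1.22205659]
[ 0.3106261  -0.01888093  1.28770611] [[-0.02645579 -0.99963561 -0.00536044]
 [-0.98695566  0.02697131 -0.15871698]
 [ 0.15880373  0.00109154 -0.98730957]]
```

View pics/side0.png

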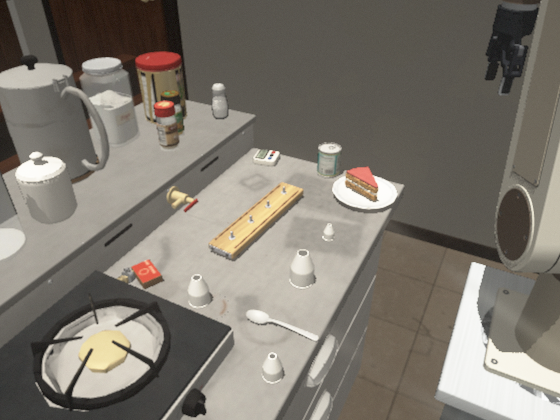

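View pics/top0.png

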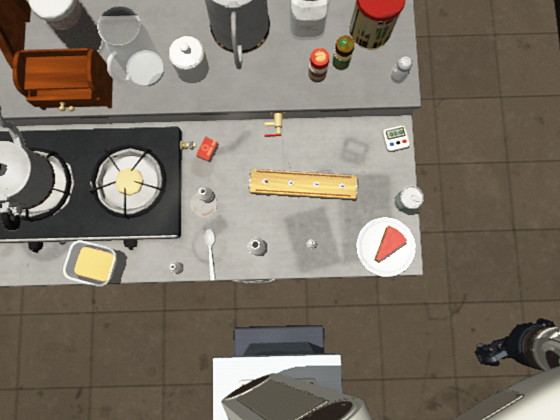

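```bash
python3 - <<'E'
import cv2,numpy as np
t=cv2.imread("pics/top0.png");s=cv2.imread("pics/side0.png")
cv2.imwrite("pics/topz.png",cv2.resize(t[160:285,160:370],(798,475),interpolation=cv2.INTER_CUBIC))
def cr(im,u,v,r=25): return cv2.resize(im[v-r:v+r,u-r:u+r],(390,290*390//390+100),interpolation=cv2.INTER_NEAREST)
a=[(199,290),(302,268),(328,230),(272,367)]
f=[cv2.resize(s[v-25:v+25,u-25:u+25],(300,300),interpolation=cv2.INTER_NEAREST) for u,v in a]
cv2.imwrite("pics/sidez.png",np.vstack([np.hstack(f[:2]),np.hstack(f[2:])]))
cv2.imwrite("pics/siderail.png",cv2.resize(s[175:260,200:315],(805,595),interpolation=cv2.INTER_CUBIC)[:, :800])
E
```

```text
(no output)
```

View pics/topz.png

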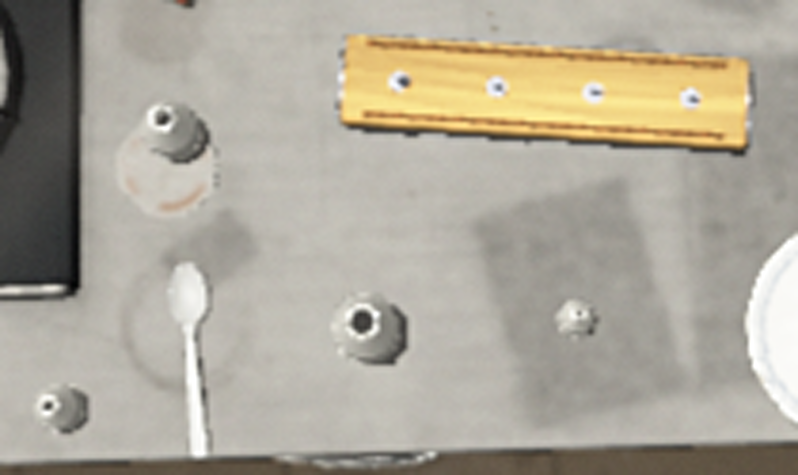

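View pics/sidez.png

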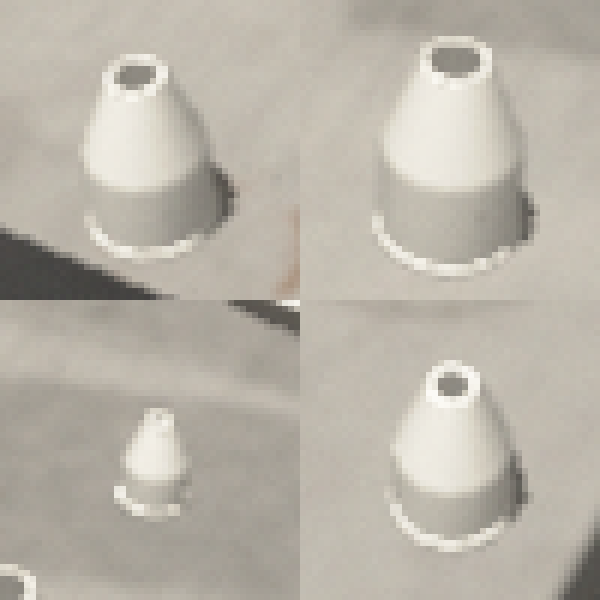

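View pics/siderail.png

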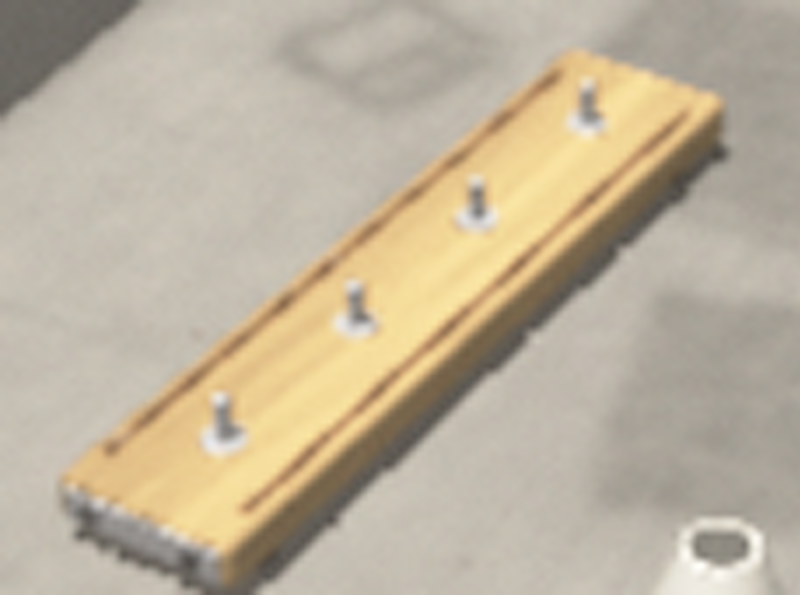

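```bash
cat > h.py <<'E'
import numpy as np,cv2
from scipy.spatial.transform import Rotation as Ro
from workcell import get_obs,camera
def cam(n):
    c=camera(n);R=cv2.Rodrigues(np.array(c["rvec"]))[0];return c,np.array(c["intrinsics"]),R,np.array(c["tvec"]).ravel()
def ray(C,u,v):
    _,K,R,t=C; d=R.T@np.linalg.inv(K)@[u,v,1]; return -R.T@t,d/np.linalg.norm(d)
def plane(C,u,v,z):
    o,d=ray(C,u,v); return o+d*(z-o[2])/d[2]
def tri(A,a,B,b):
    o1,d1=ray(A,*a);o2,d2=ray(B,*b)
    s=np.linalg.lstsq(np.c_[d1,-d2],o2-o1,rcond=None)[0]
    p,q=o1+s[0]*d1,o2+s[1]*d2
    return (p+q)/2,np.linalg.norm(p-q)
def proj(C,p):
    _,K,R,t=C; x=K@(R@np.array(p)+t); return x[:2]/x[2]
def pose():
    o=get_obs(); return np.array(o["eef_pos"]),Ro.from_quat(o["tool_rot"]).as_matrix(),o
E
python3 - <<'E'
from h import *
S=cam("side");T=cam("top")
tips={'large':((196,277),(202.4,190.6),.056),'jumbo':((302.3,252.2),(255,244.2),.067),'small':((328.7,223.7),(311.6,242.4),.034),'medium':((271.8,355.5),(171.9,266.6),.045)}
for k,(s,t,h) in tips.items():
    p,e=tri(S,s,T,t); print(k,p.round(4),'gap',round(e,4),'side',plane(S,*s,h).round(4)[:2],'top',plane(T,*t,h).round(4)[:2])
sp=[(587,85),(477,183),(355,288),(221,400)]
for u,v in sp: print('pin side',plane(S,u/7+199.5,v/7+174.5,.0375).round(4))
for u,v in [(588,122),(476,217),(354,324),(222,440)]: print('washer side',plane(S,u/7+199.5,v/7+174.5,.022).round(4))
for u,v in [(399,81),(497,87),(594,92),(691,99)]: print('washer top',plane(T,u/3.8+159.5,v/3.8+159.5,.024).round(4))
hsv=cv2.cvtColor(T[0]["frame"],cv2.COLOR_RGB2HSV)
m=cv2.inRange(hsv,(12,80,120),(30,255,255)); m[:160]=0;m[210:]=0;m[:,:240]=0;m[:,370:]=0
m=cv2.morphologyEx(m,cv2.MORPH_CLOSE,np.ones((7,7)))
c=max(cv2.findContours(m,0,2)[0],key=cv2.contourArea)
q=np.array([plane(T,*x,.022)[:2] for x in c[:,0]],np.float32)
print(cv2.minAreaRect(q*1000))
p,R,o=pose(); print(p,R.round(3))
E
```

```text
large [0.5652 0.1733 0.0537] gap 0.0013 side [0.5629 0.1751] top [0.5653 0.1733]
jumbo [0.4253 0.043  0.0656] gap 0.0014 side [0.4239 0.0444] top [0.4258 0.0431]
small [ 0.4291 -0.0975  0.0346] gap 0.0009 side [ 0.4289 -0.0984] top [ 0.4296 -0.0975]
medium [0.3774 0.251  0.0438] gap 0.001 side [0.3765 0.2517] top [0.3779 0.2509]
pin side [ 0.5726 -0.1776  0.0375]
pin side [ 0.5774 -0.1108  0.0375]
pin side [ 0.5833 -0.0448  0.0375]
pin side [0.59   0.02   0.0375]
washer side [ 0.5729 -0.1795  0.022 ]
washer side [ 0.5797 -0.114   0.022 ]
washer side [ 0.5855 -0.047   0.022 ]
washer side [0.5911 0.0192 0.022 ]
washer top [0.5933 0.0177 0.024 ]
washer top [ 0.5873 -0.0488  0.024 ]
washer top [ 0.582  -0.1145  0.024 ]
washer top [ 0.5753 -0.1801  0.024 ]
((583.7294311523438, -81.35707092285156), (276.4949035644531, 62.888221740722656), 84.83853912353516)
[ 0.20315347 -0.45640204  0.20644176] [[-0.001  0.407 -0.914]
 [ 0.001 -0.914 -0.407]
 [-1.    -0.001  0.   ]]
```

>>> arm_command:
  motion:
    - {"roll": -0.12}
    - {"roll": -0.12}
    - {"roll": -0.12}
    - {"roll": -0.12}
    - {"roll": -0.12}
    - {"roll": -0.12}
    - {"roll": -0.12}
    - {"roll": -0.12}
    - {"roll": -0.1}
    - {"y": 0.0175, "z": -0.0343}
    - {"y": 0.0175, "z": -0.0343}
    - {"y": 0.0175, "z": -0.0343}
    - {"y": 0.0175, "z": -0.0343}
    - {"y": 0.0175, "z": -0.0343}
    - {"y": 0.0175, "z": -0.0343}
    - {"y": 0.0175, "z": -0.0343}
    - {"y": 0.0175, "z": -0.0343}
    - {"y": 0.0175, "z": -0.0343}
    - {"y": 0.0175, "z": -0.0343}
    - {"y": 0.0175, "z": -0.0343}

```text
schema error: expected keys x, y, z, roll, fingers
```

```bash
cat >> h.py <<'E'
NOZ=dict(large=(.5645,.174),jumbo=(.425,.0435),small=(.4293,-.0978),medium=(.3772,.2512))
PIN=dict(small=(.592,.018),medium=(.586,-.048),large=(.580,-.114),jumbo=(.574,-.180))
def todo(xy,z):
    p,R,o=pose(); d=np.array([*xy,z])-p
    print('clk',round(float(o['clock']),2),'pos',p.round(4),'grip',round(float(o['grip_width']),4),'F',np.round(o['ft_force'],1))
    print('toolaxes x',R[:,0].round(3),'yaw of y',round(np.degrees(np.arctan2(R[1,1],R[0,1])),2),'need -5.15; shift tool xyz',(R.T@d).round(4), 'q',np.round(o['joint_pos'],2))
E
python3 -c "
from h import *
todo(NOZ['small'],.004)"
```

```text
clk 0.2 pos [ 0.2032 -0.4564  0.2064] grip 0.0852 F [ 0.3  0.4 -0.8]
toolaxes x [-0.001  0.001 -1.   ] yaw of y -66.0 need -5.15; shift tool xyz [ 0.2028 -0.2354 -0.3524] q [-1.15  0.24  0.    1.34 -0.    1.57]
```

>>> arm_command:
  motion:
    - {"x": 0, "y": 0, "z": 0, "roll": -0.12, "fingers": 1}
    - {"x": 0, "y": 0, "z": 0, "roll": -0.12, "fingers": 1}
    - {"x": 0, "y": 0, "z": 0, "roll": -0.12, "fingers": 1}
    - {"x": 0, "y": 0, "z": 0, "roll": -0.12, "fingers": 1}
    - {"x": 0, "y": 0, "z": 0, "roll": -0.12, "fingers": 1}
    - {"x": 0, "y": 0, "z": 0, "roll": -0.12, "fingers": 1}
    - {"x": 0, "y": 0, "z": 0, "roll": -0.12, "fingers": 1}
    - {"x": 0, "y": 0, "z": 0, "roll": -0.12, "fingers": 1}
    - {"x": 0, "y": 0, "z": 0, "roll": -0.1, "fingers": 1}
    - {"x": 0, "y": 0.0175, "z": -0.0343, "roll": 0, "fingers": 1}
    - {"x": 0, "y": 0.0175, "z": -0.0343, "roll": 0, "fingers": 1}
    - {"x": 0, "y": 0.0175, "z": -0.0343, "roll": 0, "fingers": 1}
    - {"x": 0, "y": 0.0175, "z": -0.0343, "roll": 0, "fingers": 1}
    - {"x": 0, "y": 0.0175, "z": -0.0343, "roll": 0, "fingers": 1}
    - {"x": 0, "y": 0.0175, "z": -0.0343, "roll": 0, "fingers": 1}
    - {"x": 0, "y": 0.0175, "z": -0.0343, "roll": 0, "fingers": 1}
    - {"x": 0, "y": 0.0175, "z": -0.0343, "roll": 0, "fingers": 1}
    - {"x": 0, "y": 0.0175, "z": -0.0343, "roll": 0, "fingers": 1}
    - {"x": 0, "y": 0.0175, "z": -0.0343, "roll": 0, "fingers": 1}
    - {"x": 0, "y": 0.0175, "z": -0.0343, "roll": 0, "fingers": 1}

```text
clock: 1.87
eef_pos: [0.4171, -0.0785, 0.2028]
tool_rot: [0.516, 0.486, -0.515, 0.482]
ft_force: [-0.2, -0.8, -0.2]
grip_width: 0.0851
```

```bash
python3 -c "
from h import *
todo(NOZ['small'],.004)"
```

```text
clk 1.87 pos [ 0.4171 -0.0785  0.2028] grip 0.0851 F [-0.2 -0.8 -0.2]
toolaxes x [-0.003  0.005 -1.   ] yaw of y -3.56 need -5.15; shift tool xyz [0.1987 0.014  0.0195] q [-0.19  0.1  -0.18  1.3   0.    1.44]
```

>>> arm_command:
  motion:
    - {"x": 0.03, "y": 0.007, "z": 0.01, "roll": 0.028, "fingers": 1}
    - {"x": 0.03, "y": 0.007, "z": 0.0095, "roll": 0, "fingers": 1}
    - {"x": 0.03, "y": 0, "z": 0, "roll": 0, "fingers": 1}
    - {"x": 0.03, "y": 0, "z": 0, "roll": 0, "fingers": 1}
    - {"x": 0.02, "y": 0, "z": 0, "roll": 0, "fingers": 1}
    - {"x": 0, "y": 0, "z": 0, "roll": 0, "fingers": 1}

```text
clock: 2.37
eef_pos: [0.4394, -0.0858, 0.06]
tool_rot: [0.519, 0.483, -0.512, 0.484]
ft_force: [-0.6, 0.3, 0.1]
grip_width: 0.0854
```

```bash
python3 -c "
from h import *
todo(NOZ['small'],.004)
S=cam('side');cv2.imwrite('pics/s1.png',cv2.resize(S[0]['frame'][130:290,230:430,::-1],(800,600)))
T=cam('top');cv2.imwrite('pics/t1.png',T[0]['frame'][...,::-1])"
```

```text
clk 2.37 pos [ 0.4394 -0.0858  0.06  ] grip 0.0854 F [-0.6  0.3  0.1]
toolaxes x [ 0.008  0.006 -1.   ] yaw of y -3.68 need -5.15; shift tool xyz [ 0.0559 -0.0097  0.013 ] q [-0.2   0.26 -0.38  0.92  0.01  1.44]
```

View pics/s1.png

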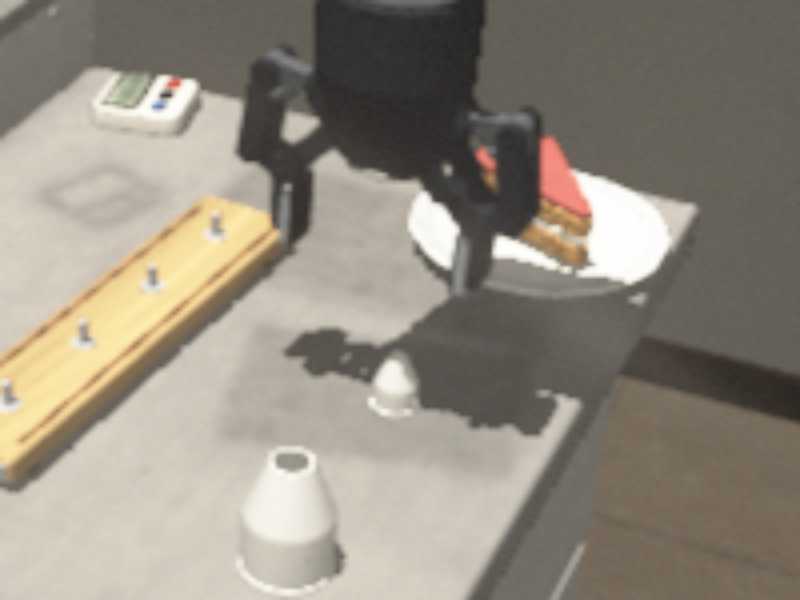

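```bash
python3 -c "
from h import *
S=cam('side')
p,R,o=pose()
for s in (1,-1):
  for dz in (0,.013):
    q=p+R@np.array([-dz,s*.045,0]); a=proj(S,q); print(s,dz,((a-[230,130])*[4,3.75]).round(0))
"
```

```text
1 0 [285. 284.]
1 0.013 [286. 264.]
-1 0 [446. 337.]
-1 0.013 [449. 316.]
```

>>> arm_command:
  motion:
    - {"x": 0, "y": -0.0097, "z": 0.013, "roll": 0.026, "fingers": 0.36}
    - {"x": 0, "y": 0, "z": 0, "roll": 0, "fingers": 0.36}
    - {"x": 0, "y": 0, "z": 0, "roll": 0, "fingers": 0.36}
    - {"x": 0, "y": 0, "z": 0, "roll": 0, "fingers": 0.36}
    - {"x": 0, "y": 0, "z": 0, "roll": 0, "fingers": 0.36}

```text
clock: 2.93
eef_pos: [0.4397, -0.1012, 0.0725]
tool_rot: [0.531, 0.469, -0.514, 0.484]
ft_force: [0.7, 0.2, -0.6]
grip_width: 0.0306
```

```bash
python3 -c "
from h import *
todo(NOZ['small'],.004)
S=cam('side');cv2.imwrite('pics/s2.png',cv2.resize(S[0]['frame'][170:245,280:380,::-1],(800,600)))
p,R,o=pose()
for s in (1,-1):
  for dz in (0,.013):
    q=p+R@np.array([-dz,s*(o['grip_width']/2+.002),0]); a=proj(S,q); print(s,dz,((a-[280,170])*8).round(0))
"
```

```text
clk 2.93 pos [ 0.4397 -0.1012  0.0725] grip 0.0306 F [ 0.7  0.2 -0.6]
toolaxes x [ 0.033  0.001 -0.999] yaw of y -5.27 need -5.15; shift tool xyz [ 0.0682 -0.0128 -0.0021] q [-0.23  0.23 -0.38  0.92  0.01  1.43]
1 0 [303. 266.]
1 0.013 [307. 224.]
-1 0 [425. 312.]
-1 0.013 [431. 270.]
```

View pics/s2.png

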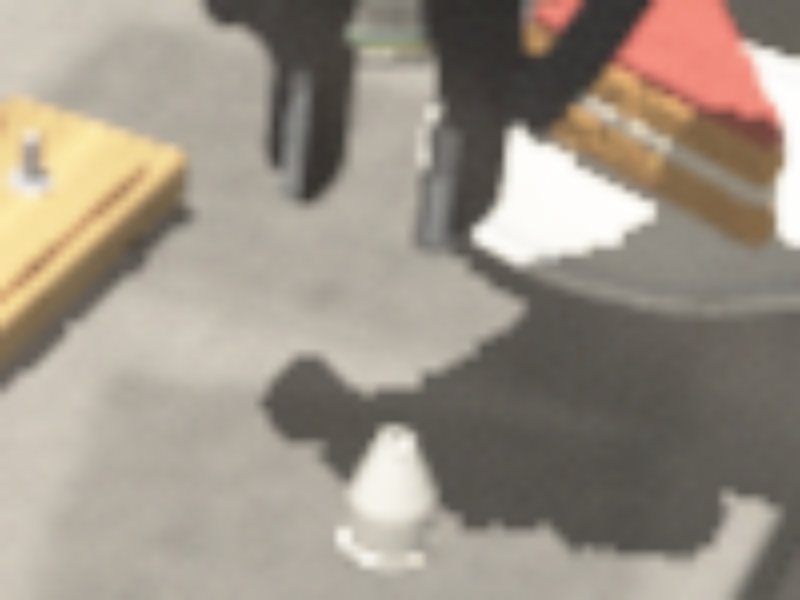

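```bash
python3 -c "
from h import *
todo(NOZ['small'],.004)
S=cam('side')
todo(NOZ['small'],.004)
S=cam('side')
todo(NOZ['small'],.004)
"
```

```text
clk 2.98 pos [ 0.4398 -0.1011  0.0726] grip 0.0307 F [ 0.1 -0.3  0.1]
toolaxes x [ 0.033  0.001 -0.999] yaw of y -5.26 need -5.15; shift tool xyz [ 0.0682 -0.013  -0.0021] q [-0.23  0.23 -0.38  0.92  0.01  1.43]
clk 3.03 pos [ 0.4395 -0.101   0.0722] grip 0.0308 F [ 0.3  0.  -0.3]
toolaxes x [ 0.032  0.001 -0.999] yaw of y -5.26 need -5.15; shift tool xyz [ 0.0678 -0.0126 -0.002 ] q [-0.23  0.23 -0.38  0.92  0.01  1.43]
clk 3.08 pos [ 0.439  -0.1009  0.0718] grip 0.0307 F [-0.7  0.4  0.1]
toolaxes x [ 0.031  0.002 -1.   ] yaw of y -5.25 need -5.15; shift tool xyz [ 0.0675 -0.012  -0.0019] q [-0.23  0.23 -0.38  0.92  0.01  1.43]
```

>>> arm_command:
  motion:
    - {"x": 0, "y": 0, "z": 0, "roll": 0, "fingers": 0.36}

```text
clock: 3.17
eef_pos: [0.4391, -0.1007, 0.0719]
tool_rot: [0.531, 0.47, -0.514, 0.484]
ft_force: [-0.1, -0.4, -0.4]
grip_width: 0.0305
```

>>> arm_command:
  motion:
    - {"x": 0, "y": 0, "z": 0, "roll": 0, "fingers": 0.36}

```text
clock: 3.25
eef_pos: [0.4391, -0.1006, 0.0718]
tool_rot: [0.531, 0.47, -0.514, 0.484]
ft_force: [0.1, -0.7, 0.6]
grip_width: 0.031
```

>>> arm_command:
  motion:
    - {"x": 0.01, "y": 0, "z": 0, "roll": 0, "fingers": 0.36}

```text
clock: 3.33
eef_pos: [0.441, -0.1008, 0.0632]
tool_rot: [0.531, 0.469, -0.513, 0.485]
ft_force: [1.3, -0.2, 0.3]
grip_width: 0.0304
```

```bash
python3 -c "
from h import *
todo(NOZ['small'],.004)
print(get_obs()['joint_pos'],get_obs()['joint_vel'])
"
```

```text
clk 3.33 pos [ 0.441  -0.1008  0.0632] grip 0.0304 F [ 1.3 -0.2  0.3]
toolaxes x [ 0.034  0.001 -0.999] yaw of y -5.2 need -5.15; shift tool xyz [ 0.0587 -0.0139 -0.0017] q [-0.23  0.24 -0.4   0.9   0.01  1.43]
[-0.23102383  0.24424543 -0.39548452  0.89778817  0.00879192  1.43055774] [ 0.00692561  0.17497283 -0.18105808 -0.34985623  0.00228075  0.00317106]
```

>>> arm_command:
  motion:
    - {"x": 0, "y": -0.005, "z": 0, "roll": 0, "fingers": 0.7}
    - {"x": 0, "y": -0.005, "z": 0, "roll": 0, "fingers": 0.7}
    - {"x": 0, "y": -0.002, "z": 0, "roll": 0, "fingers": 0.7}

```text
clock: 3.58
eef_pos: [0.4268, -0.099, 0.0611]
tool_rot: [0.53, 0.47, -0.514, 0.484]
ft_force: [-0.2, 0.2, -0.6]
grip_width: 0.0598
```

```bash
python3 -c "
from h import *
todo(NOZ['small'],.004)
print(get_obs()['joint_pos'],get_obs()['joint_vel'])
"
```

```text
clk 3.58 pos [ 0.4268 -0.099   0.0611] grip 0.0598 F [-0.2  0.2 -0.6]
toolaxes x [ 0.03   0.002 -1.   ] yaw of y -5.16 need -5.15; shift tool xyz [ 0.0572  0.0007 -0.0011] q [-0.23  0.22 -0.43  0.89  0.01  1.43]
[-0.23450975  0.22471657 -0.42827974  0.8887758   0.00892977  1.42632483] [-0.00783956 -0.04411004 -0.05360544 -0.0164029   0.00177149 -0.00860885]
```

>>> arm_command:
  motion:
    - {"x": 0.012, "y": 0, "z": 0, "roll": 0, "fingers": 0.7}
    - {"x": 0.012, "y": 0, "z": 0, "roll": 0, "fingers": 0.7}
    - {"x": 0.007, "y": 0, "z": -0.001, "roll": 0, "fingers": 0.7}
    - {"x": 0, "y": 0, "z": 0, "roll": 0, "fingers": 0.7}

```text
clock: 3.92
eef_pos: [0.4271, -0.0978, 0.0309]
tool_rot: [0.531, 0.47, -0.513, 0.484]
ft_force: [-1.8, -0.4, 0.4]
grip_width: 0.0593
```

```bash
python3 -c "
from h import *
todo(NOZ['small'],.004)
S=cam('side');cv2.imwrite('pics/s3.png',cv2.resize(S[0]['frame'][170:245,280:380,::-1],(800,600)))
p,R,o=pose()
for s in (1,-1):
  for dz in (0,.013):
    q=p+R@np.array([-dz,s*(o['grip_width']/2+.002),0]); a=proj(S,q); print(s,dz,((a-[280,170])*8).round(0))
"
```

```text
clk 3.92 pos [ 0.4271 -0.0978  0.0309] grip 0.0593 F [-1.8 -0.4  0.4]
toolaxes x [ 0.032  0.002 -0.999] yaw of y -5.18 need -5.15; shift tool xyz [ 0.0269  0.0014 -0.0001] q [-0.23  0.27 -0.47  0.8   0.01  1.43]
1 0 [285. 397.]
1 0.013 [289. 357.]
-1 0 [507. 484.]
-1 0.013 [513. 444.]
```

View pics/s3.png

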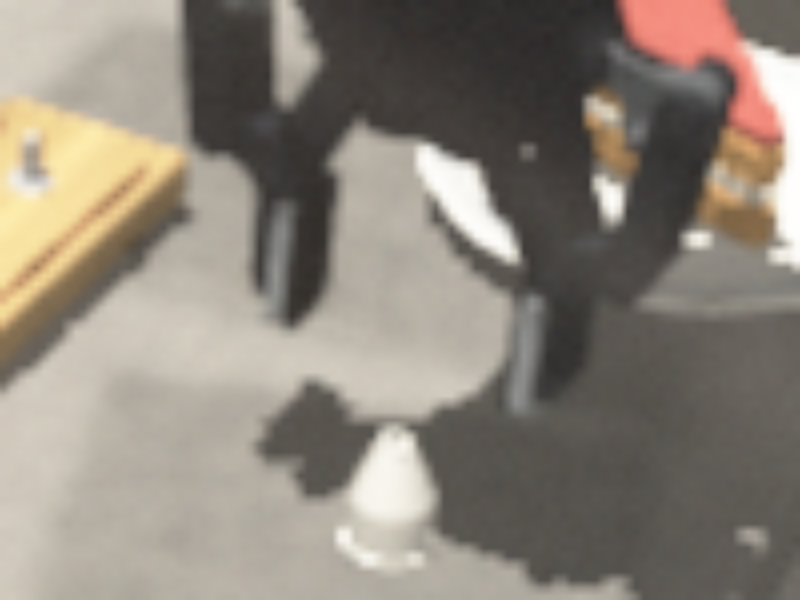

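```bash
python3 -c "
from h import *
T=cam('top');cv2.imwrite('pics/t3.png',cv2.resize(T[0]['frame'][180:300,240:400,::-1],(800,600)))
p,R,o=pose()
for s in (1,0,-1):
    q=p+R@np.array([0,s*(o['grip_width']/2+.002),0]); a=proj(T,q); print(s,((a-[240,180])*5).round(0))
"
```

```text
1 [363. 253.]
0 [359. 316.]
-1 [356. 379.]
```

View pics/t3.png

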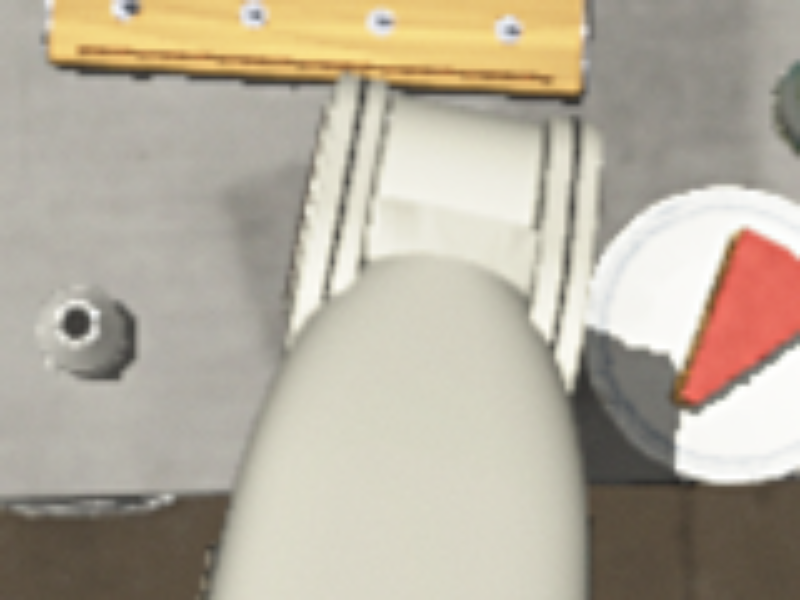

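>>> arm_command:
  motion:
    - {"x": 0.01, "y": 0.001, "z": 0, "roll": 0, "fingers": 0.7}
    - {"x": 0.009, "y": 0, "z": 0, "roll": 0, "fingers": 0.7}
    - {"x": 0, "y": 0, "z": 0, "roll": 0, "fingers": 0.7}

```text
clock: 4.27
eef_pos: [0.4317, -0.0987, 0.0144]
tool_rot: [0.532, 0.468, -0.512, 0.486]
ft_force: [0.4, 0.1, -0.4]
grip_width: 0.0598
```

```bash
python3 -c "
from h import *
todo(NOZ['small'],.004)
S=cam('side');cv2.imwrite('pics/s4.png',cv2.resize(S[0]['frame'][180:255,280:380,::-1],(800,600)))
"
```

```text
clk 4.27 pos [ 0.4317 -0.0987  0.0144] grip 0.0598 F [ 0.4  0.1 -0.4]
toolaxes x [ 0.038 -0.    -0.999] yaw of y -5.17 need -5.15; shift tool xyz [ 0.0103 -0.0028 -0.0006] q [-0.23  0.29 -0.49  0.75  0.01  1.43]
```

View pics/s4.png

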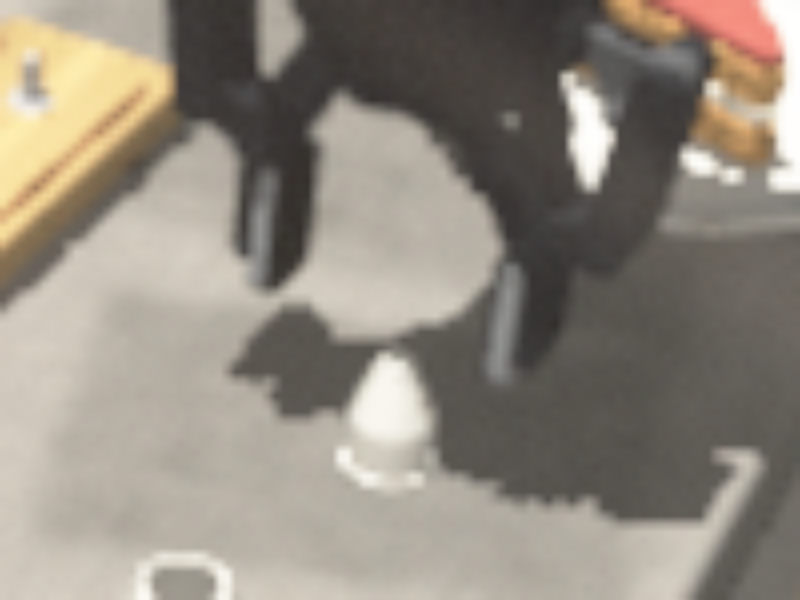

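```bash
python3 -c "
from h import *
S=cam('side');p,R,o=pose()
for n,(u,v) in dict(L=(262,288),Rr=(500,380),mid=(381,334)).items():
  u,v=u/8+279.5,v/8+179.5
  s={'L':1,'Rr':-1,'mid':0}[n]
  q=p+R@np.array([0,s*(o['grip_width']/2+.003),0])
  C,d=ray(S,u,v)
  A=np.c_[d,-np.array([0,0,1])]; k=np.linalg.lstsq(A,q-C,rcond=None)[0]
  print(n,q.round(4),'ray pt',(C+k[0]*d).round(4),'vertical off',k[1].round(4))
  print([plane(S,u,v,z).round(3) for z in (.01,.02,.03)])
"
```

```text
L [ 0.465  -0.1018  0.0166] ray pt [ 0.4671 -0.101   0.0404] vertical off 0.0238
[array([ 0.483, -0.14 ,  0.01 ]), array([ 0.478, -0.127,  0.02 ]), array([ 0.473, -0.114,  0.03 ])]
Rr [ 0.3995 -0.0959  0.014 ] ray pt [ 0.3993 -0.096   0.0375] vertical off 0.0235
[array([ 0.41 , -0.131,  0.01 ]), array([ 0.406, -0.118,  0.02 ]), array([ 0.402, -0.105,  0.03 ])]
mid [ 0.4323 -0.0989  0.0153] ray pt [ 0.4328 -0.0987  0.0387] vertical off 0.0234
[array([ 0.446, -0.136,  0.01 ]), array([ 0.441, -0.123,  0.02 ]), array([ 0.437, -0.11 ,  0.03 ])]
```

>>> arm_command:
  motion:
    - {"x": 0.005, "y": -0.002, "z": -0.0006, "roll": 0, "fingers": 0.7}
    - {"x": 0.005, "y": -0.001, "z": 0, "roll": 0, "fingers": 0.5}
    - {"x": 0, "y": 0, "z": 0, "roll": 0, "fingers": 0.22}
    - {"x": 0, "y": 0, "z": 0, "roll": 0, "fingers": 0.22}
    - {"x": 0, "y": 0, "z": 0, "roll": 0, "fingers": 0.22}
    - {"x": 0, "y": 0, "z": 0, "roll": 0, "fingers": 0.22}

```text
clock: 4.87
eef_pos: [0.4303, -0.0981, 0.0055]
tool_rot: [0.533, 0.467, -0.511, 0.487]
ft_force: [-0.6, -0.5, 1.2]
grip_width: 0.0188
```

```bash
python3 -c "
from h import *
todo(NOZ['small'],.004)
S=cam('side');cv2.imwrite('pics/s5.png',cv2.resize(S[0]['frame'][180:255,280:380,::-1],(800,600)))
"
```

```text
clk 4.87 pos [ 0.4303 -0.0981  0.0055] grip 0.0188 F [-0.6 -0.5  1.2]
toolaxes x [ 0.041 -0.001 -0.999] yaw of y -5.17 need -5.15; shift tool xyz [ 0.0014 -0.0011 -0.0002] q [-0.23  0.3  -0.5   0.72  0.01  1.43]
```

View pics/s5.png

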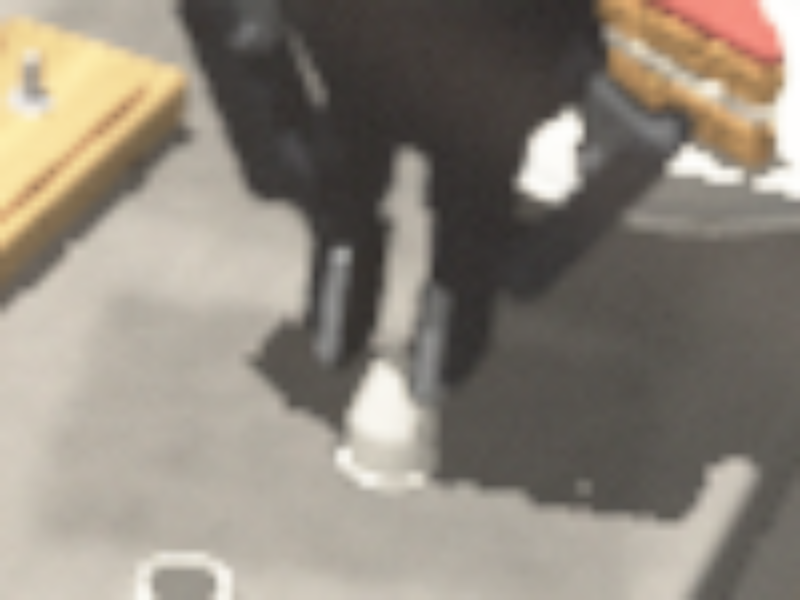

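>>> arm_command:
  motion:
    - {"x": 0, "y": -0.001, "z": 0, "roll": 0, "fingers": 0.6}
    - {"x": 0, "y": 0, "z": 0, "roll": 0, "fingers": 0.6}
    - {"x": 0.004, "y": 0, "z": 0, "roll": 0, "fingers": 0.6}
    - {"x": 0.003, "y": 0, "z": 0, "roll": 0, "fingers": 0.6}
    - {"x": 0.003, "y": 0, "z": 0, "roll": 0, "fingers": 0.6}

```text
clock: 5.33
eef_pos: [0.4309, -0.0983, -0.0042]
tool_rot: [0.533, 0.466, -0.511, 0.488]
ft_force: [0.2, 0.4, -0.2]
grip_width: 0.0514
```

```bash
python3 -c "
from h import *
todo(NOZ['small'],.004)
S=cam('side');cv2.imwrite('pics/s6.png',cv2.resize(S[0]['frame'][180:255,280:380,::-1],(800,600)))
"
```

```text
clk 5.33 pos [ 0.4309 -0.0983 -0.0042] grip 0.0514 F [ 0.2  0.4 -0.2]
toolaxes x [ 0.044 -0.001 -0.999] yaw of y -5.17 need -5.15; shift tool xyz [-0.0083 -0.0012 -0.0004] q [-0.23  0.32 -0.52  0.69  0.01  1.43]
```

View pics/s6.png

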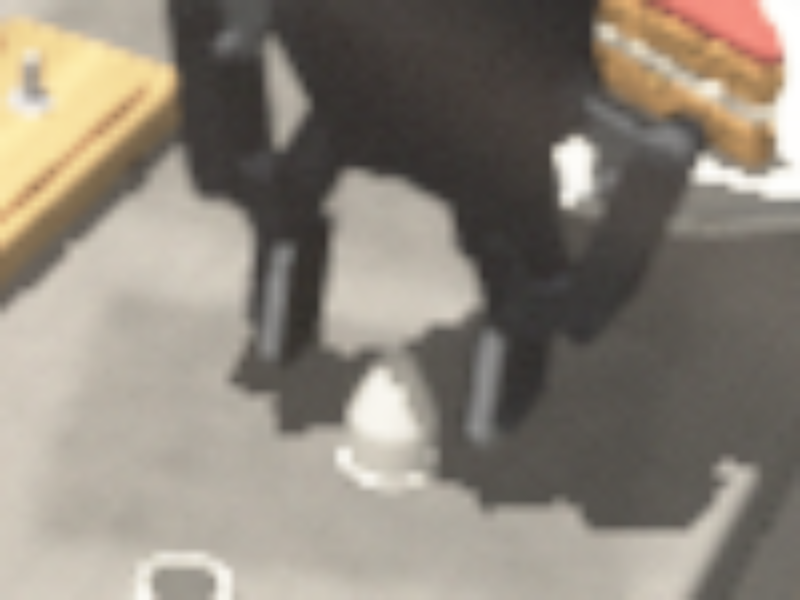

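>>> arm_command:
  motion:
    - {"x": 0.004, "y": -0.001, "z": 0, "roll": 0, "fingers": 0.6}
    - {"x": 0.004, "y": 0, "z": 0, "roll": 0, "fingers": 0.6}
    - {"x": 0.003, "y": 0, "z": 0, "roll": 0, "fingers": 0.6}
    - {"x": 0, "y": 0, "z": 0, "roll": 0, "fingers": 0.6}

```text
clock: 5.72
eef_pos: [0.4291, -0.0979, -0.0178]
tool_rot: [0.533, 0.467, -0.511, 0.487]
ft_force: [-0.6, 0.5, -0.0]
grip_width: 0.051
```

```bash
python3 -c "
from h import *
todo(NOZ['small'],-.016)
S=cam('side');cv2.imwrite('pics/s7.png',cv2.resize(S[0]['frame'][180:255,280:380,::-1],(800,600)))
"
```

```text
clk 5.72 pos [ 0.4291 -0.0979 -0.0178] grip 0.051 F [-0.6  0.5 -0. ]
toolaxes x [ 0.041 -0.001 -0.999] yaw of y -5.17 need -5.15; shift tool xyz [-0.0018  0.0003 -0.0001] q [-0.23  0.34 -0.53  0.66  0.01  1.43]
```

View pics/s7.png

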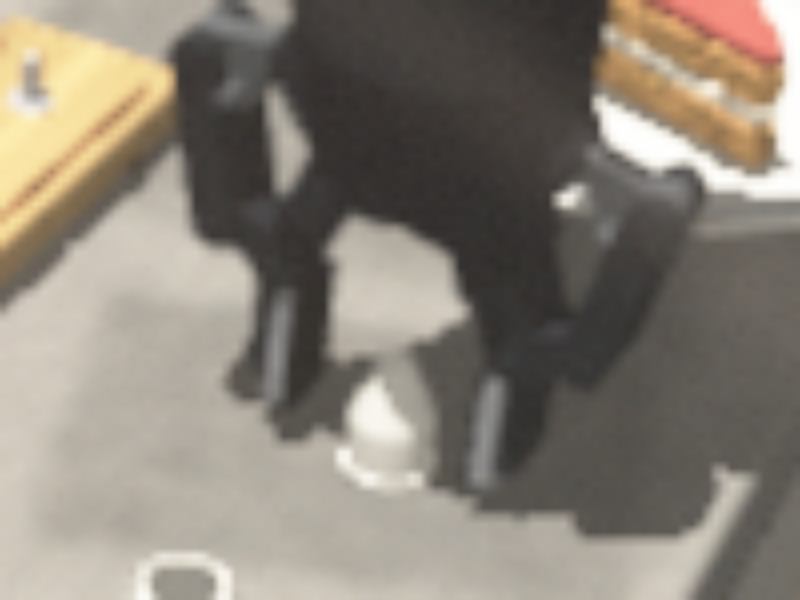

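```bash
cat >> h.py <<'E'
def tipz(S,u,v):
  p,R,o=pose(); C,d=ray(S,u,v); k=np.linalg.lstsq(np.c_[d,-np.array([0,0,1])],p-C,rcond=None)[0]; return (C+k[0]*d).round(4)
E
python3 -c "
from h import *
S=cam('side')
print(tipz(S,379/8+279.5,444/8+179.5))"
```

```text
[ 0.4306 -0.0976  0.0045]
```

>>> arm_command:
  motion:
    - {"x": -0.002, "y": 0.0003, "z": 0, "roll": 0, "fingers": 0.4}
    - {"x": 0, "y": 0, "z": 0, "roll": 0, "fingers": 0}
    - {"x": 0, "y": 0, "z": 0, "roll": 0, "fingers": 0}
    - {"x": 0, "y": 0, "z": 0, "roll": 0, "fingers": 0}
    - {"x": 0, "y": 0, "z": 0, "roll": 0, "fingers": 0}
    - {"x": 0, "y": 0, "z": 0, "roll": 0, "fingers": 0}

```text
clock: 6.32
eef_pos: [0.4307, -0.0983, -0.014]
tool_rot: [0.533, 0.466, -0.511, 0.488]
ft_force: [-0.9, -0.2, -0.1]
grip_width: 0.021
```

```bash
python3 -c "
from h import *
todo(NOZ['small'],-.016)
S=cam('side');cv2.imwrite('pics/s8.png',cv2.resize(S[0]['frame'][180:255,280:380,::-1],(800,600)))
"
```

```text
clk 6.32 pos [ 0.4307 -0.0983 -0.014 ] grip 0.021 F [-0.9 -0.2 -0.1]
toolaxes x [ 0.044 -0.001 -0.999] yaw of y -5.17 need -5.15; shift tool xyz [ 0.0019 -0.0015 -0.0004] q [-0.23  0.34 -0.53  0.67  0.01  1.43]
```

View pics/s8.png

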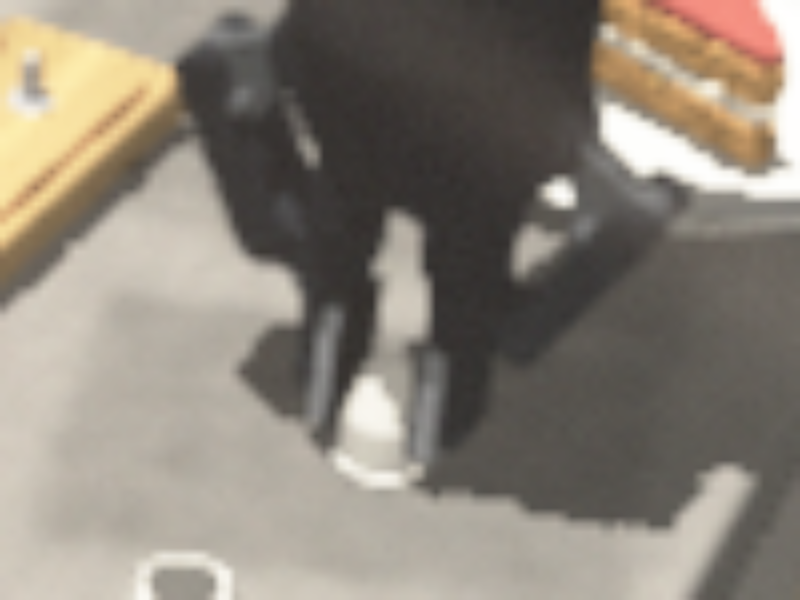

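>>> arm_command:
  motion:
    - {"x": -0.01, "y": 0, "z": 0, "roll": 0, "fingers": 0}
    - {"x": -0.02, "y": 0, "z": 0, "roll": 0, "fingers": 0}
    - {"x": -0.025, "y": 0, "z": 0, "roll": 0, "fingers": 0}
    - {"x": -0.02, "y": 0, "z": 0, "roll": 0, "fingers": 0}
    - {"x": -0.01, "y": 0.005, "z": -0.005, "roll": 0, "fingers": 0}
    - {"x": 0, "y": 0.01, "z": -0.009, "roll": 0, "fingers": 0}
    - {"x": 0, "y": 0.018, "z": -0.0155, "roll": 0, "fingers": 0}
    - {"x": 0, "y": 0.018, "z": -0.0155, "roll": 0, "fingers": 0}
    - {"x": 0, "y": 0.018, "z": -0.0155, "roll": 0, "fingers": 0}
    - {"x": 0, "y": 0.018, "z": -0.0155, "roll": 0, "fingers": 0}
    - {"x": 0, "y": 0.018, "z": -0.0155, "roll": 0, "fingers": 0}
    - {"x": 0, "y": 0.015, "z": -0.0135, "roll": 0, "fingers": 0}
    - {"x": 0, "y": 0.01, "z": -0.009, "roll": 0, "fingers": 0}
    - {"x": 0, "y": 0, "z": 0, "roll": 0, "fingers": 0}

```text
clock: 7.53
eef_pos: [0.5724, 0.0132, 0.0718]
tool_rot: [0.532, 0.468, -0.512, 0.485]
ft_force: [0.2, 0.0, 0.1]
grip_width: 0.0212
```

```bash
python3 -c "
from h import *
todo((.5925,.018),.008)
S=cam('side');cv2.imwrite('pics/s9.png',cv2.resize(S[0]['frame'][130:280,170:370,::-1],(800,600)))
"
```

```text
clk 7.53 pos [0.5724 0.0132 0.0718] grip 0.0212 F [0.2 0.  0.1]
toolaxes x [ 0.037  0.001 -0.999] yaw of y -5.27 need -5.15; shift tool xyz [ 0.0646  0.0172 -0.0064] q [ 0.02  0.44 -0.07  1.02  0.    1.69]
```

View pics/s9.png

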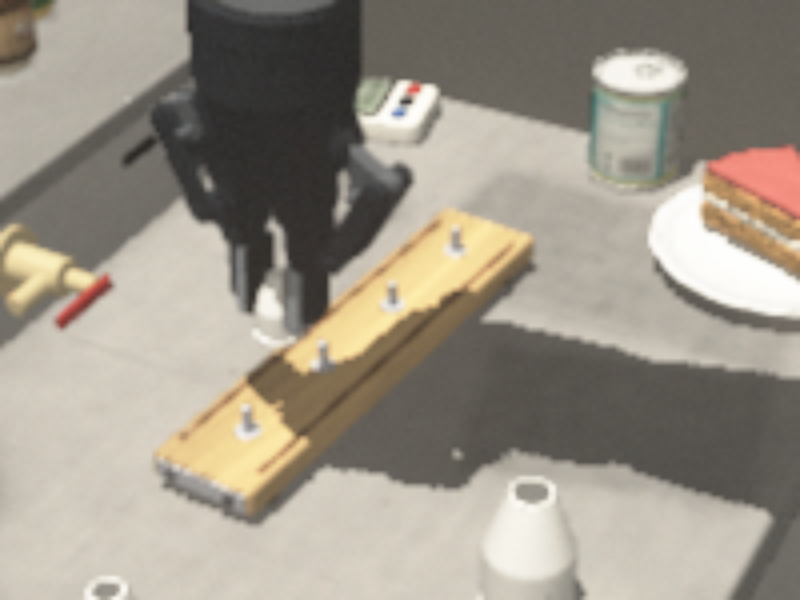

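>>> arm_command:
  motion:
    - {"x": 0.005, "y": 0.009, "z": -0.0035, "roll": 0, "fingers": 0}
    - {"x": 0.012, "y": 0.007, "z": -0.003, "roll": 0, "fingers": 0}
    - {"x": 0.012, "y": 0, "z": 0, "roll": 0, "fingers": 0}
    - {"x": 0.005, "y": 0, "z": 0, "roll": 0, "fingers": 0}
    - {"x": 0, "y": 0, "z": 0, "roll": 0, "fingers": 0}

```text
clock: 8.0
eef_pos: [0.5857, 0.0175, 0.0317]
tool_rot: [0.53, 0.47, -0.515, 0.483]
ft_force: [0.1, 0.4, -0.3]
grip_width: 0.0215
```

```bash
python3 -c "
from h import *
todo((.5925,.018),.008)
S=cam('side');cv2.imwrite('pics/s10.png',cv2.resize(S[0]['frame'][175:250,190:290,::-1],(800,600)))
p,R,o=pose()
for z in (p[2]+.014,.022,.038): print(z,((proj(S,[p[0]-.001,p[1],z])-[189.5,174.5])*8).round())
"
```

```text
clk 8.0 pos [0.5857 0.0175 0.0317] grip 0.0215 F [ 0.1  0.4 -0.3]
toolaxes x [ 0.028 -0.    -1.   ] yaw of y -5.3 need -5.15; shift tool xyz [ 0.0239  0.0061 -0.0011] q [ 0.03  0.52 -0.07  0.96 -0.    1.69]
0.045944133021151946 [355. 431.]
0.022 [360. 507.]
0.038 [357. 456.]
```

View pics/s10.png

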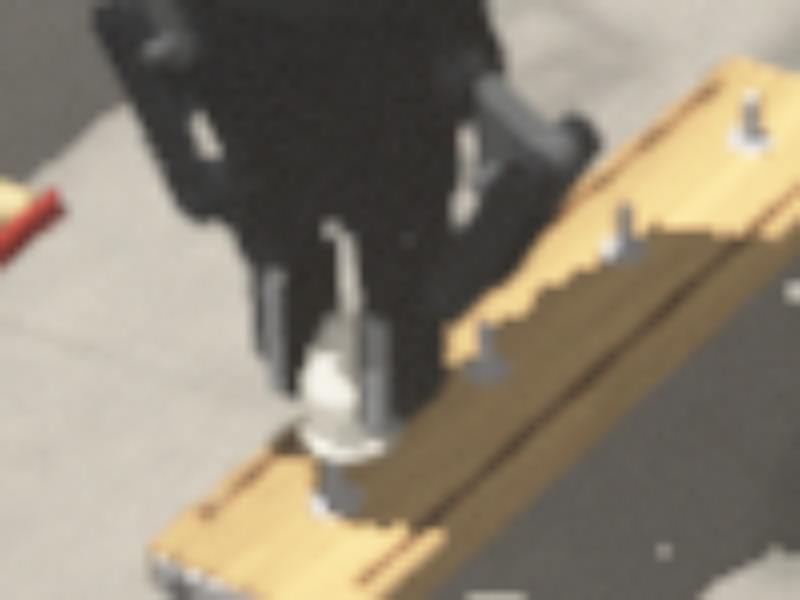

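>>> arm_command:
  motion:
    - {"x": 0, "y": 0.005, "z": -0.001, "roll": 0, "fingers": 0}
    - {"x": 0.005, "y": 0.0015, "z": 0, "roll": 0, "fingers": 0}
    - {"x": 0.006, "y": 0, "z": 0, "roll": 0, "fingers": 0}
    - {"x": 0.004, "y": 0, "z": 0, "roll": 0, "fingers": 0}
    - {"x": 0, "y": 0, "z": 0, "roll": 0, "fingers": 0}

```text
clock: 8.47
eef_pos: [0.5934, 0.0168, 0.0172]
tool_rot: [0.53, 0.469, -0.515, 0.483]
ft_force: [0.7, -0.9, -0.4]
grip_width: 0.0214
```

```bash
python3 -c "
from h import *
todo((.5925,.018),.008)
S=cam('side');cv2.imwrite('pics/s11.png',cv2.resize(S[0]['frame'][175:250,190:290,::-1],(800,600)))
"
```

```text
clk 8.47 pos [0.5934 0.0168 0.0172] grip 0.0214 F [ 0.7 -0.9 -0.4]
toolaxes x [ 0.029 -0.    -1.   ] yaw of y -5.4 need -5.15; shift tool xyz [ 0.0092 -0.0013 -0.0011] q [ 0.03  0.54 -0.06  0.93 -0.    1.69]
```

View pics/s11.png

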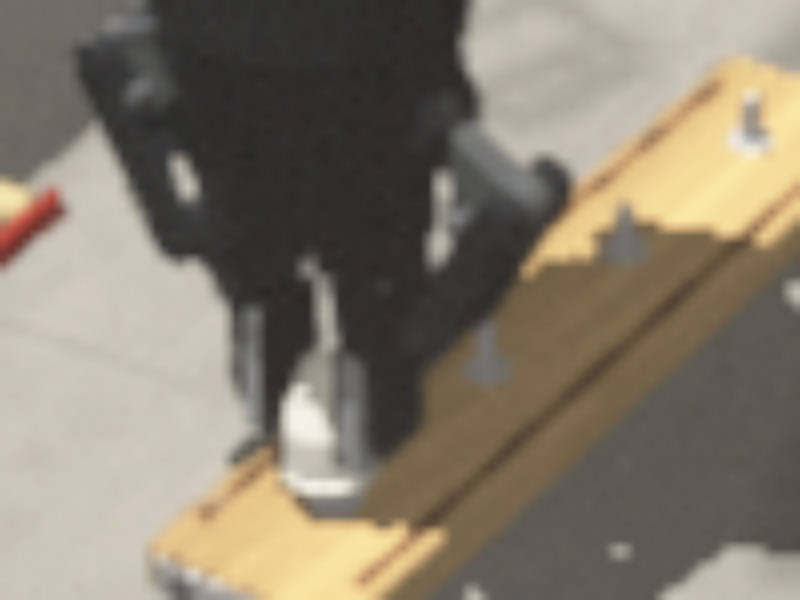

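>>> arm_command:
  motion:
    - {"x": 0.004, "y": -0.001, "z": 0, "roll": 0, "fingers": 0}
    - {"x": 0.003, "y": 0, "z": 0, "roll": 0, "fingers": 0}
    - {"x": 0.0015, "y": 0, "z": 0, "roll": 0, "fingers": 0}
    - {"x": 0, "y": 0, "z": 0, "roll": 0, "fingers": 0}

```text
clock: 8.85
eef_pos: [0.5929, 0.0169, 0.0087]
tool_rot: [0.531, 0.468, -0.515, 0.483]
ft_force: [0.5, -0.7, -0.8]
grip_width: 0.0214
```

>>> arm_command:
  motion:
    - {"x": 0.001, "y": 0, "z": 0, "roll": 0, "fingers": 0}
    - {"x": 0, "y": 0, "z": 0, "roll": 0, "fingers": 0.4}
    - {"x": 0, "y": 0, "z": 0, "roll": 0, "fingers": 0.6}
    - {"x": 0, "y": 0, "z": 0, "roll": 0, "fingers": 0.8}
    - {"x": -0.005, "y": 0, "z": 0, "roll": 0, "fingers": 0.8}
    - {"x": -0.02, "y": 0, "z": 0, "roll": 0, "fingers": 0.8}
    - {"x": -0.03, "y": 0, "z": 0, "roll": 0, "fingers": 0.8}
    - {"x": -0.03, "y": 0, "z": 0, "roll": 0, "fingers": 1}
    - {"x": -0.02, "y": 0, "z": 0, "roll": 0, "fingers": 1}
    - {"x": -0.01, "y": 0, "z": 0, "roll": 0, "fingers": 1}

```text
clock: 9.68
eef_pos: [0.5859, 0.017, 0.1249]
tool_rot: [0.528, 0.471, -0.517, 0.481]
ft_force: [-0.5, -0.3, -0.8]
grip_width: 0.0854
```

```bash
python3 -c "
from h import *
todo(NOZ['large'],.1)
S=cam('side');cv2.imwrite('pics/s12.png',cv2.resize(S[0]['frame'][175:325,150:350,::-1],(800,600)))
"
```

```text
clk 9.68 pos [0.5859 0.017  0.1249] grip 0.0854 F [-0.5 -0.3 -0.8]
toolaxes x [ 0.021 -0.001 -1.   ] yaw of y -5.39 need -5.15; shift tool xyz [ 0.0243 -0.0366 -0.1543] q [ 0.03  0.44  0.07  1.18 -0.    1.69]
```

View pics/s12.png

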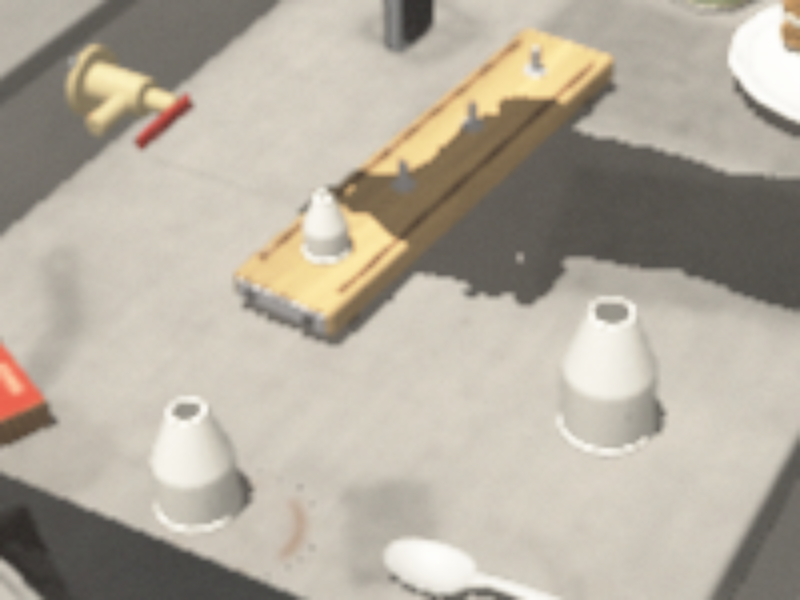

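>>> arm_command:
  motion:
    - {"x": 0, "y": -0.003, "z": -0.012, "roll": 0, "fingers": 1}
    - {"x": 0, "y": -0.006, "z": -0.025, "roll": 0, "fingers": 1}
    - {"x": 0, "y": -0.007, "z": -0.03, "roll": 0, "fingers": 1}
    - {"x": 0, "y": -0.007, "z": -0.03, "roll": 0, "fingers": 1}
    - {"x": 0, "y": -0.006, "z": -0.025, "roll": 0, "fingers": 1}
    - {"x": 0.005, "y": -0.004, "z": -0.018, "roll": 0, "fingers": 1}
    - {"x": 0.012, "y": -0.002, "z": -0.008, "roll": 0, "fingers": 1}
    - {"x": 0.012, "y": 0, "z": 0, "roll": 0, "fingers": 1}
    - {"x": 0.01, "y": 0, "z": 0, "roll": 0, "fingers": 1}
    - {"x": 0, "y": 0, "z": 0, "roll": 0, "fingers": 1}

```text
clock: 10.57
eef_pos: [0.5617, 0.1809, 0.0808]
tool_rot: [0.528, 0.471, -0.517, 0.481]
ft_force: [-1.3, -0.9, -0.2]
grip_width: 0.0855
```

```bash
python3 -c "
from h import *
todo(NOZ['large'],-.0125)
"
```

```text
clk 10.57 pos [0.5617 0.1809 0.0808] grip 0.0855 F [-1.3 -0.9 -0.2]
toolaxes x [ 0.021  0.001 -1.   ] yaw of y -5.33 need -5.15; shift tool xyz [0.0934 0.0015 0.0069] q [ 0.31  0.48  0.02  1.09 -0.01  1.98]
```

>>> arm_command:
  motion:
    - {"x": 0.008, "y": 0, "z": 0.004, "roll": 0, "fingers": 1}
    - {"x": 0.016, "y": 0, "z": 0.003, "roll": 0, "fingers": 1}
    - {"x": 0.016, "y": 0, "z": 0, "roll": 0, "fingers": 1}
    - {"x": 0.008, "y": 0, "z": 0, "roll": 0, "fingers": 1}
    - {"x": 0, "y": 0, "z": 0, "roll": 0, "fingers": 1}

```text
clock: 10.98
eef_pos: [0.5612, 0.172, 0.0292]
tool_rot: [0.528, 0.471, -0.518, 0.48]
ft_force: [0.9, -0.8, -0.1]
grip_width: 0.0856
```

```bash
python3 -c "
from h import *
todo(NOZ['large'],-.0125)
S=cam('side');cv2.imwrite('pics/s13.png',cv2.resize(S[0]['frame'][200:350,100:300,::-1],(800,600)))
"
```

```text
clk 10.98 pos [0.5612 0.172  0.0292] grip 0.0856 F [ 0.9 -0.8 -0.1]
toolaxes x [ 0.019 -0.    -1.   ] yaw of y -5.45 need -5.15; shift tool xyz [ 0.0418  0.0023 -0.0022] q [ 0.3   0.53 -0.06  0.97 -0.01  1.97]
```

View pics/s13.png

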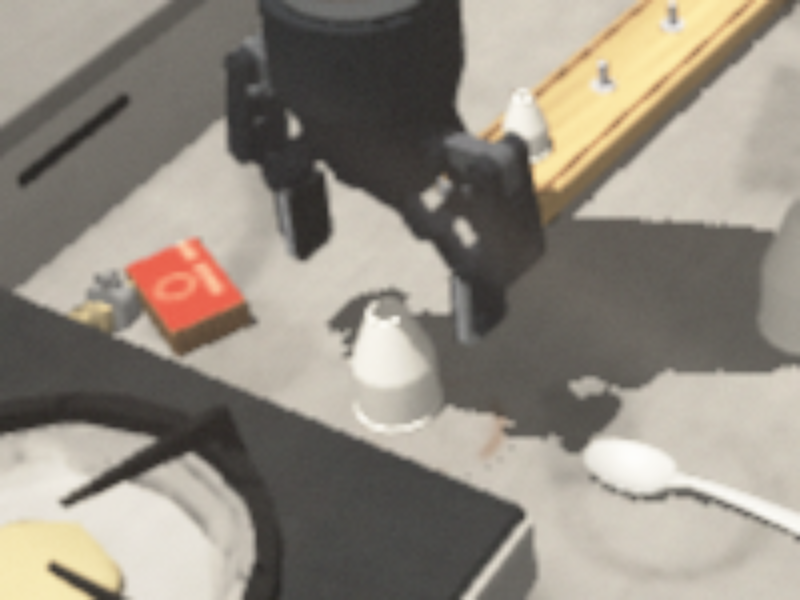

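```bash
python3 -c "
from h import *
S=cam('side')
for u,v in [(250,310),(200,240),(180,345)]: print(plane(S,100+u/4,200+v/4,.01).round(3))
"
```

```text
[0.65  0.166 0.01 ]
[0.702 0.139 0.01 ]
[0.663 0.199 0.01 ]
```

>>> arm_command:
  motion:
    - {"x": 0.008, "y": 0.0015, "z": -0.0015, "roll": 0, "fingers": 0.9}
    - {"x": 0.012, "y": 0.001, "z": -0.001, "roll": 0, "fingers": 0.8}
    - {"x": 0.012, "y": 0, "z": 0, "roll": 0, "fingers": 0.8}
    - {"x": 0.006, "y": 0, "z": 0, "roll": 0, "fingers": 0.8}
    - {"x": 0, "y": 0, "z": 0, "roll": 0, "fingers": 0.8}

```text
clock: 11.5
eef_pos: [0.5704, 0.1758, -0.0061]
tool_rot: [0.532, 0.469, -0.515, 0.482]
ft_force: [0.3, -0.5, -0.7]
grip_width: 0.0684
```

```bash
python3 -c "
from h import *
todo(NOZ['large'],-.0125)
S=cam('side');cv2.imwrite('pics/s14.png',cv2.resize(S[0]['frame'][230:320,140:260,::-1],(800,600)))
"
```

```text
clk 11.5 pos [ 0.5704  0.1758 -0.0061] grip 0.0684 F [ 0.3 -0.5 -0.7]
toolaxes x [ 0.03   0.003 -1.   ] yaw of y -5.51 need -5.15; shift tool xyz [ 0.0062 -0.0059  0.0024] q [ 0.3   0.58 -0.08  0.89 -0.01  1.97]
```

View pics/s14.png

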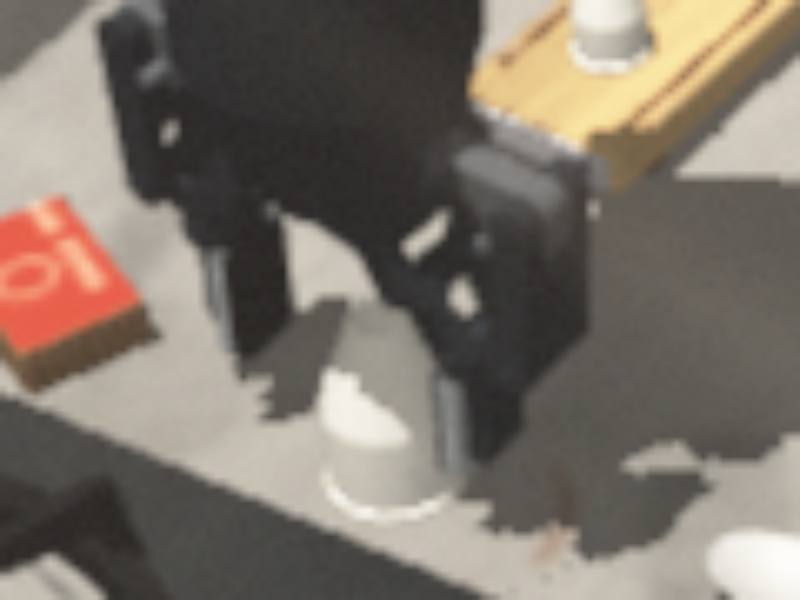

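>>> arm_command:
  motion:
    - {"x": 0.002, "y": -0.004, "z": 0.001, "roll": 0, "fingers": 0.8}
    - {"x": 0.003, "y": -0.002, "z": 0.001, "roll": 0, "fingers": 0.7}
    - {"x": 0, "y": 0, "z": 0, "roll": 0, "fingers": 0.5}
    - {"x": 0, "y": 0, "z": 0, "roll": 0, "fingers": 0}
    - {"x": 0, "y": 0, "z": 0, "roll": 0, "fingers": 0}
    - {"x": 0, "y": 0, "z": 0, "roll": 0, "fingers": 0}
    - {"x": 0, "y": 0, "z": 0, "roll": 0, "fingers": 0}

```text
clock: 12.13
eef_pos: [0.5655, 0.1751, -0.0087]
tool_rot: [0.533, 0.468, -0.513, 0.482]
ft_force: [0.3, -0.1, -0.8]
grip_width: 0.0363
```

```bash
python3 -c "
from h import *
todo(NOZ['large'],-.0125)
S=cam('side');cv2.imwrite('pics/s15.png',cv2.resize(S[0]['frame'][230:320,140:260,::-1],(800,600)))
"
```

```text
clk 12.13 pos [ 0.5655  0.1751 -0.0087] grip 0.0363 F [ 0.3 -0.1 -0.8]
toolaxes x [ 0.035  0.005 -0.999] yaw of y -5.49 need -5.15; shift tool xyz [ 0.0037 -0.0011  0.0012] q [ 0.3   0.57 -0.1   0.87 -0.01  1.97]
```

View pics/s15.png

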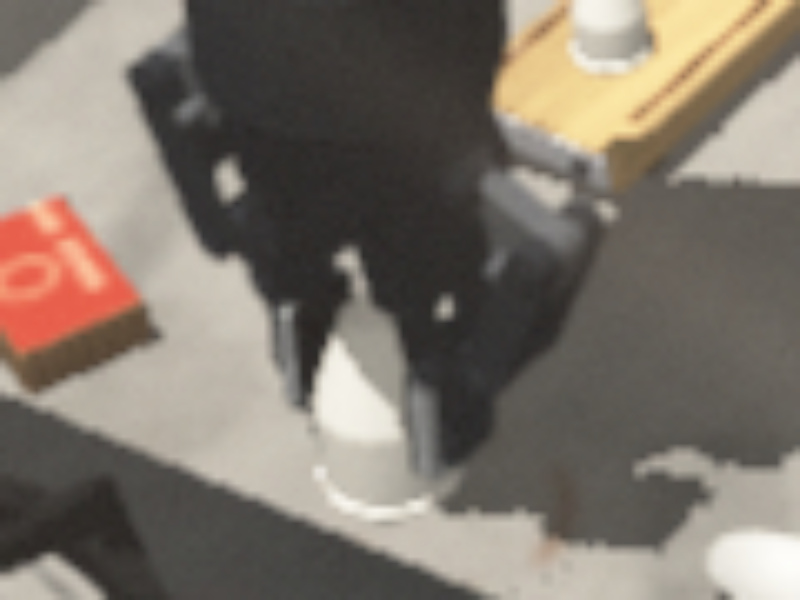

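>>> arm_command:
  motion:
    - {"x": -0.01, "y": 0, "z": 0, "roll": 0, "fingers": 0}
    - {"x": -0.02, "y": 0, "z": 0, "roll": 0, "fingers": 0}
    - {"x": -0.025, "y": 0, "z": 0, "roll": 0, "fingers": 0}
    - {"x": -0.025, "y": 0, "z": 0, "roll": 0, "fingers": 0}
    - {"x": -0.015, "y": 0.001, "z": 0.005, "roll": 0, "fingers": 0}
    - {"x": 0, "y": 0.003, "z": 0.015, "roll": 0, "fingers": 0}
    - {"x": 0, "y": 0.004, "z": 0.03, "roll": 0, "fingers": 0}
    - {"x": 0, "y": 0.005, "z": 0.035, "roll": 0, "fingers": 0}
    - {"x": 0, "y": 0.005, "z": 0.035, "roll": 0, "fingers": 0}
    - {"x": 0, "y": 0.005, "z": 0.035, "roll": 0, "fingers": 0}
    - {"x": 0, "y": 0.005, "z": 0.035, "roll": 0, "fingers": 0}
    - {"x": 0, "y": 0.005, "z": 0.035, "roll": 0, "fingers": 0}
    - {"x": 0, "y": 0.004, "z": 0.03, "roll": 0, "fingers": 0}
    - {"x": 0, "y": 0.003, "z": 0.018, "roll": 0, "fingers": 0}
    - {"x": 0, "y": 0.002, "z": 0.008, "roll": 0, "fingers": 0}
    - {"x": 0, "y": 0, "z": 0, "roll": 0, "fingers": 0}

```text
clock: 13.52
eef_pos: [0.5815, -0.1196, 0.1021]
tool_rot: [0.535, 0.467, -0.509, 0.487]
ft_force: [0.5, 0.7, 0.3]
grip_width: 0.036
```

```bash
python3 -c "
from h import *
todo((.581,-.113),.0133)
"
```

```text
clk 13.52 pos [ 0.5815 -0.1196  0.1021] grip 0.036 F [0.5 0.7 0.3]
toolaxes x [ 0.046  0.005 -0.999] yaw of y -5.12 need -5.15; shift tool xyz [ 0.0887 -0.0051 -0.0058] q [-0.21  0.45  0.03  1.1   0.01  1.45]
```

>>> arm_command:
  motion:
    - {"x": 0.006, "y": -0.003, "z": -0.003, "roll": 0, "fingers": 0}
    - {"x": 0.015, "y": -0.002, "z": -0.003, "roll": 0, "fingers": 0}
    - {"x": 0.015, "y": 0, "z": 0, "roll": 0, "fingers": 0}
    - {"x": 0.01, "y": 0, "z": 0, "roll": 0, "fingers": 0}
    - {"x": 0.004, "y": 0, "z": 0, "roll": 0, "fingers": 0}
    - {"x": 0, "y": 0, "z": 0, "roll": 0, "fingers": 0}

```text
clock: 14.02
eef_pos: [0.5791, -0.1048, 0.0506]
tool_rot: [0.534, 0.47, -0.506, 0.488]
ft_force: [-0.3, 1.0, -0.4]
grip_width: 0.036
```

```bash
python3 -c "
from h import *
todo((.581,-.113),.0133)
S=cam('side');cv2.imwrite('pics/s16.png',cv2.resize(S[0]['frame'][150:240,210:330,::-1],(800,600)))
"
```

```text
clk 14.02 pos [ 0.5791 -0.1048  0.0506] grip 0.036 F [-0.3  1.  -0.4]
toolaxes x [ 0.047  0.008 -0.999] yaw of y -4.7 need -5.15; shift tool xyz [0.0373 0.0009 0.0085] q [-0.19  0.49 -0.06  0.98  0.02  1.46]
```

View pics/s16.png

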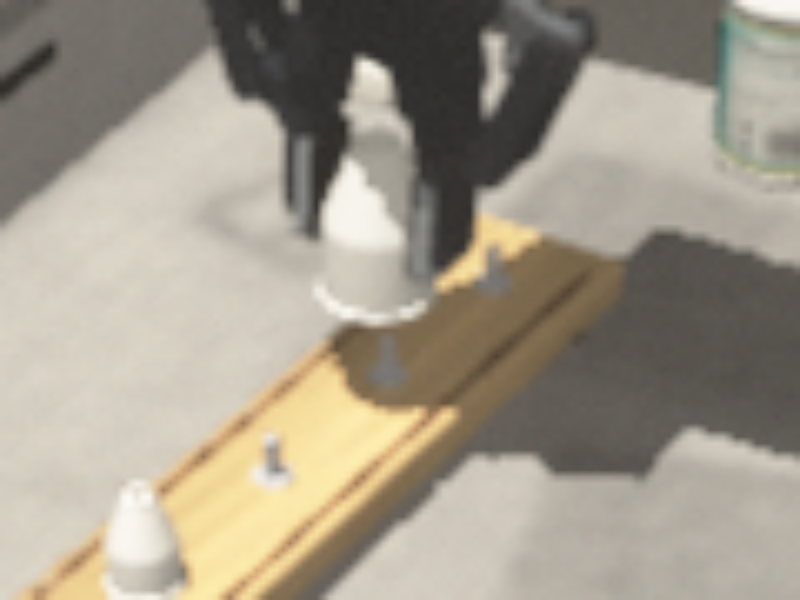

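>>> arm_command:
  motion:
    - {"x": 0.002, "y": 0, "z": 0.004, "roll": 0, "fingers": 0}
    - {"x": 0.005, "y": 0, "z": 0.004, "roll": 0, "fingers": 0}
    - {"x": 0.005, "y": 0, "z": 0, "roll": 0, "fingers": 0}
    - {"x": 0.002, "y": 0, "z": 0, "roll": 0, "fingers": 0}
    - {"x": 0, "y": 0, "z": 0, "roll": 0, "fingers": 0}

```text
clock: 14.48
eef_pos: [0.5811, -0.1127, 0.0379]
tool_rot: [0.535, 0.469, -0.504, 0.49]
ft_force: [-0.3, -0.2, -0.5]
grip_width: 0.036
```

```bash
python3 -c "
from h import *
todo((.581,-.113),.0133)
S=cam('side');cv2.imwrite('pics/s17.png',cv2.resize(S[0]['frame'][150:240,210:330,::-1],(800,600)))
"
```

```text
clk 14.48 pos [ 0.5811 -0.1127  0.0379] grip 0.036 F [-0.3 -0.2 -0.5]
toolaxes x [ 0.051  0.007 -0.999] yaw of y -4.61 need -5.15; shift tool xyz [ 0.0246 -0.0014  0.0006] q [-0.2   0.5  -0.07  0.95  0.02  1.45]
```

View pics/s17.png

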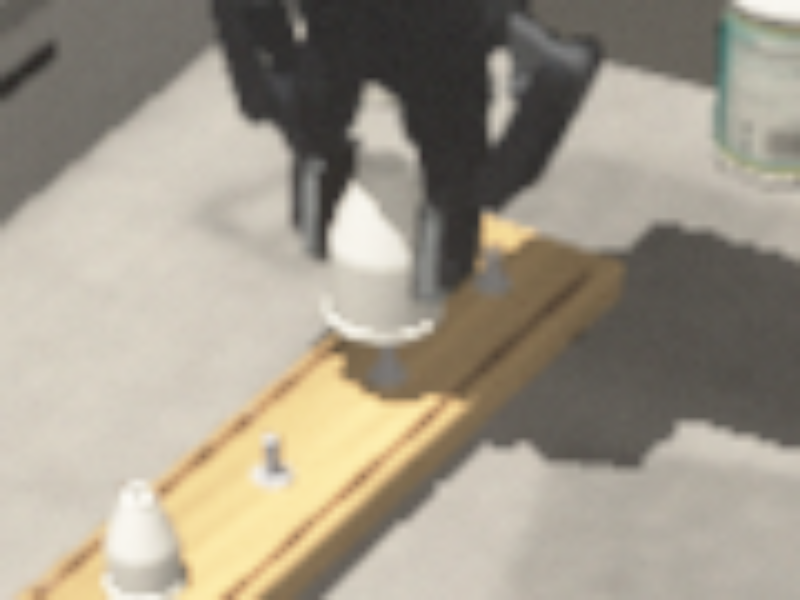

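>>> arm_command:
  motion:
    - {"x": 0.006, "y": -0.001, "z": 0.001, "roll": 0, "fingers": 0}
    - {"x": 0.007, "y": -0.001, "z": 0.001, "roll": 0, "fingers": 0}
    - {"x": 0.006, "y": 0, "z": 0, "roll": 0, "fingers": 0}
    - {"x": 0.003, "y": 0, "z": 0, "roll": 0, "fingers": 0}
    - {"x": 0, "y": 0, "z": 0, "roll": 0, "fingers": 0}

```text
clock: 14.95
eef_pos: [0.5802, -0.115, 0.0141]
tool_rot: [0.535, 0.469, -0.504, 0.49]
ft_force: [0.2, -0.4, -0.4]
grip_width: 0.036
```

```bash
python3 -c "
from h import *
todo((.581,-.113),.0133)
S=cam('side');cv2.imwrite('pics/s18.png',cv2.resize(S[0]['frame'][150:240,210:330,::-1],(800,600)))
"
```

```text
clk 14.95 pos [ 0.5802 -0.115   0.0141] grip 0.036 F [ 0.2 -0.4 -0.4]
toolaxes x [ 0.052  0.007 -0.999] yaw of y -4.65 need -5.15; shift tool xyz [ 0.0008  0.0005 -0.0021] q [-0.21  0.53 -0.1   0.89  0.02  1.45]
```

View pics/s18.png

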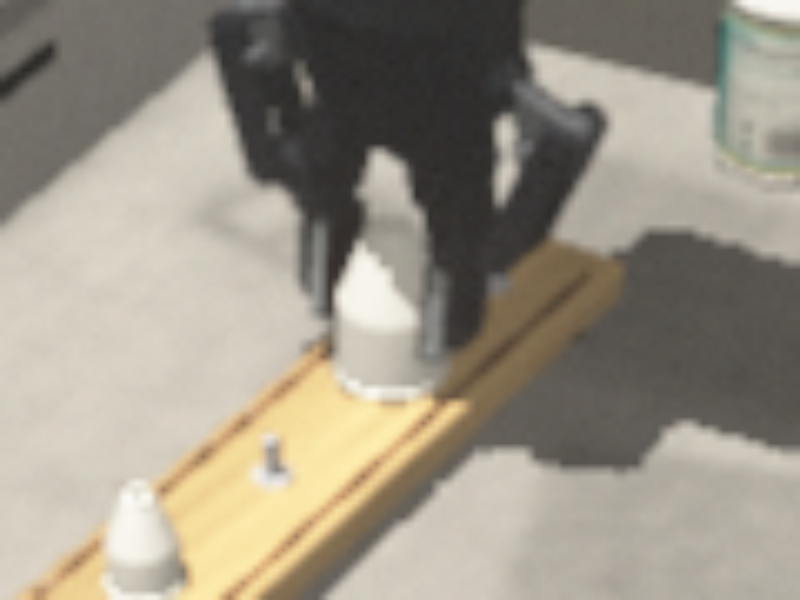

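>>> arm_command:
  motion:
    - {"x": 0.001, "y": 0, "z": 0, "roll": 0, "fingers": 0}
    - {"x": 0, "y": 0, "z": 0, "roll": 0, "fingers": 0.55}
    - {"x": 0, "y": 0, "z": 0, "roll": 0, "fingers": 0.8}
    - {"x": 0, "y": 0, "z": 0, "roll": 0, "fingers": 1}
    - {"x": -0.005, "y": 0, "z": 0, "roll": 0, "fingers": 1}
    - {"x": -0.015, "y": 0, "z": 0, "roll": 0, "fingers": 1}
    - {"x": -0.025, "y": 0, "z": 0, "roll": 0, "fingers": 1}
    - {"x": -0.03, "y": 0, "z": 0, "roll": 0, "fingers": 1}
    - {"x": -0.025, "y": 0, "z": 0, "roll": 0, "fingers": 1}
    - {"x": -0.01, "y": 0, "z": 0, "roll": 0, "fingers": 1}
    - {"x": 0, "y": 0, "z": 0, "roll": 0, "fingers": 1}

```text
clock: 15.92
eef_pos: [0.5739, -0.1154, 0.1298]
tool_rot: [0.535, 0.469, -0.504, 0.49]
ft_force: [0.4, 0.4, 0.3]
grip_width: 0.0852
```

```bash
python3 -c "
from h import *
todo(NOZ['jumbo'],.1)
S=cam('side');cv2.imwrite('pics/s19.png',cv2.resize(S[0]['frame'][150:300,210:410,::-1],(800,600)))
"
```

```text
clk 15.92 pos [ 0.5739 -0.1154  0.1298] grip 0.0852 F [0.4 0.4 0.3]
toolaxes x [ 0.052  0.007 -0.999] yaw of y -4.62 need -5.15; shift tool xyz [ 0.0232 -0.1625 -0.1461] q [-0.21  0.41  0.04  1.15  0.02  1.44]
```

View pics/s19.png

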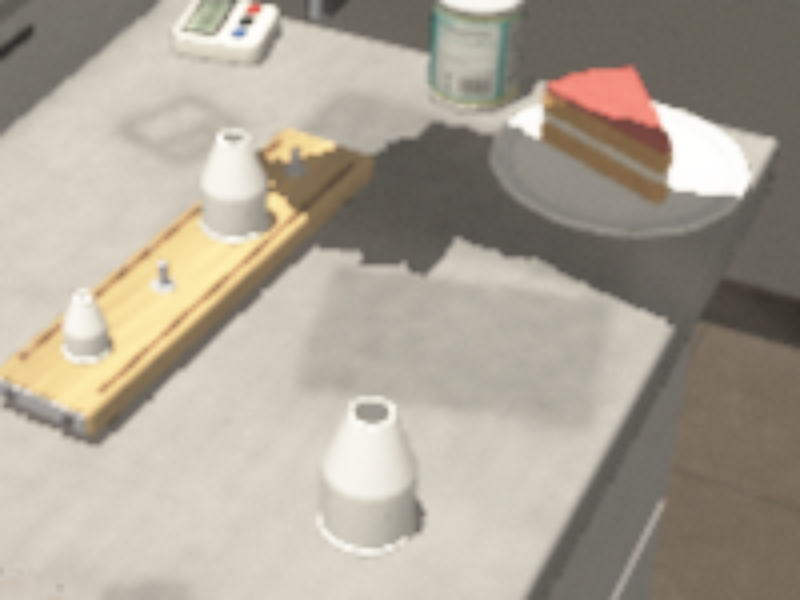

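>>> arm_command:
  motion:
    - {"x": 0, "y": -0.01, "z": -0.009, "roll": 0, "fingers": 1}
    - {"x": 0, "y": -0.018, "z": -0.016, "roll": 0, "fingers": 1}
    - {"x": 0, "y": -0.023, "z": -0.021, "roll": 0, "fingers": 1}
    - {"x": 0, "y": -0.025, "z": -0.0225, "roll": 0, "fingers": 1}
    - {"x": 0, "y": -0.025, "z": -0.0225, "roll": 0, "fingers": 1}
    - {"x": 0, "y": -0.023, "z": -0.021, "roll": 0, "fingers": 1}
    - {"x": 0, "y": -0.018, "z": -0.015, "roll": 0, "fingers": 1}
    - {"x": 0, "y": -0.01, "z": -0.008, "roll": 0, "fingers": 1}
    - {"x": 0, "y": -0.004, "z": -0.003, "roll": 0, "fingers": 1}
    - {"x": 0, "y": 0, "z": 0, "roll": 0, "fingers": 1}

```text
clock: 16.8
eef_pos: [0.4175, 0.0391, 0.1123]
tool_rot: [0.532, 0.471, -0.508, 0.487]
ft_force: [0.2, 0.9, 0.4]
grip_width: 0.0854
```

```bash
python3 -c "
from h import *
todo(NOZ['jumbo'],-.010)
"
```

```text
clk 16.8 pos [0.4175 0.0391 0.1123] grip 0.0854 F [0.2 0.9 0.4]
toolaxes x [ 0.039  0.006 -0.999] yaw of y -4.76 need -5.15; shift tool xyz [ 0.1225  0.0024 -0.0039] q [ 0.09  0.12 -0.4   1.01  0.    1.74]
```

>>> arm_command:
  motion:
    - {"x": 0.008, "y": 0.002, "z": -0.002, "roll": 0, "fingers": 1}
    - {"x": 0.018, "y": 0, "z": -0.002, "roll": 0, "fingers": 1}
    - {"x": 0.018, "y": 0, "z": 0, "roll": 0, "fingers": 1}
    - {"x": 0.016, "y": 0, "z": 0, "roll": 0, "fingers": 1}
    - {"x": 0.008, "y": 0, "z": 0, "roll": 0, "fingers": 1}
    - {"x": 0, "y": 0, "z": 0, "roll": 0, "fingers": 1}

```text
clock: 17.3
eef_pos: [0.4295, 0.0409, 0.0393]
tool_rot: [0.534, 0.468, -0.508, 0.487]
ft_force: [0.1, -0.3, 0.4]
grip_width: 0.0854
```

```bash
python3 -c "
from h import *
todo(NOZ['jumbo'],-.010)
S=cam('side');cv2.imwrite('pics/s20.png',cv2.resize(S[0]['frame'][170:290,230:390,::-1],(800,600)))
"
```

```text
clk 17.3 pos [0.4295 0.0409 0.0393] grip 0.0854 F [ 0.1 -0.3  0.4]
toolaxes x [ 0.045  0.005 -0.999] yaw of y -5.03 need -5.15; shift tool xyz [ 0.0491 -0.0069 -0.0018] q [ 0.09  0.23 -0.49  0.8   0.    1.75]
```

View pics/s20.png

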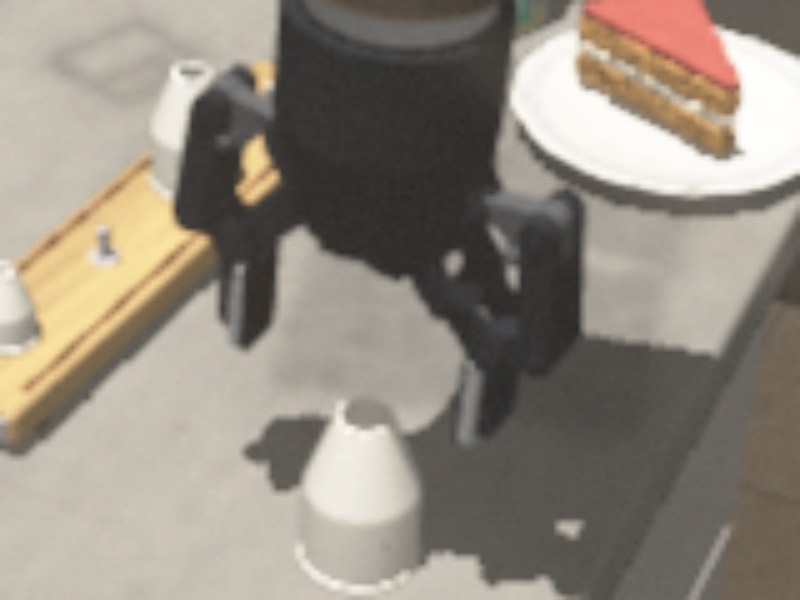

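>>> arm_command:
  motion:
    - {"x": 0.004, "y": -0.004, "z": -0.001, "roll": 0, "fingers": 1}
    - {"x": 0.01, "y": -0.003, "z": -0.001, "roll": 0, "fingers": 1}
    - {"x": 0.012, "y": -0.001, "z": 0, "roll": 0, "fingers": 1}
    - {"x": 0.01, "y": 0, "z": 0, "roll": 0, "fingers": 1}
    - {"x": 0.005, "y": 0, "z": 0, "roll": 0, "fingers": 1}
    - {"x": 0, "y": 0, "z": 0, "roll": 0, "fingers": 1}

```text
clock: 17.85
eef_pos: [0.4284, 0.0426, -0.0016]
tool_rot: [0.537, 0.465, -0.507, 0.487]
ft_force: [-0.3, 0.0, -0.3]
grip_width: 0.0855
```

```bash
python3 -c "
from h import *
todo(NOZ['jumbo'],-.010)
S=cam('side');cv2.imwrite('pics/s21.png',cv2.resize(S[0]['frame'][170:290,230:390,::-1],(800,600)))
"
```

```text
clk 17.85 pos [ 0.4284  0.0426 -0.0016] grip 0.0855 F [-0.3  0.  -0.3]
toolaxes x [ 0.053  0.005 -0.999] yaw of y -5.28 need -5.15; shift tool xyz [ 0.0083 -0.0039 -0.0005] q [ 0.1   0.29 -0.55  0.68  0.    1.76]
```

View pics/s21.png

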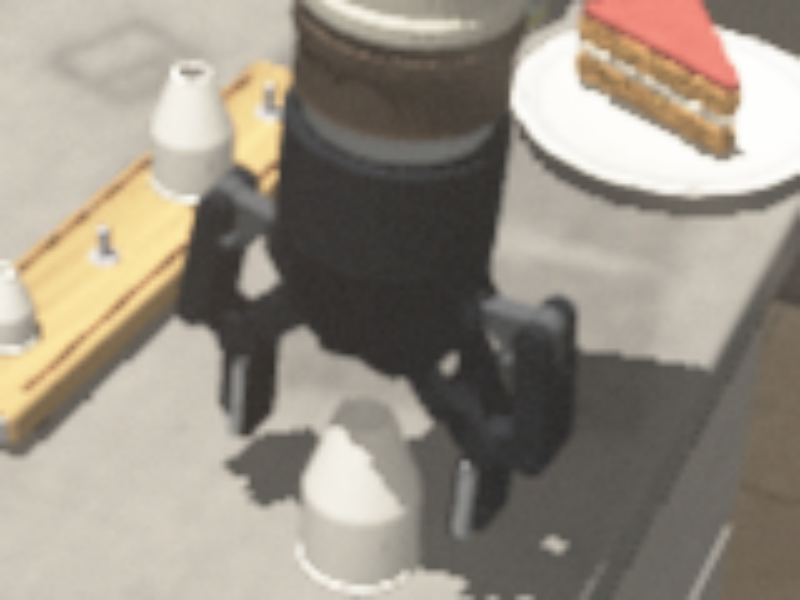

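>>> arm_command:
  motion:
    - {"x": 0.003, "y": -0.002, "z": 0, "roll": 0, "fingers": 0.9}
    - {"x": 0.004, "y": -0.002, "z": 0, "roll": 0, "fingers": 0.8}
    - {"x": 0.001, "y": 0, "z": 0, "roll": 0, "fingers": 0.7}
    - {"x": 0, "y": 0, "z": 0, "roll": 0, "fingers": 0.3}
    - {"x": 0, "y": 0, "z": 0, "roll": 0, "fingers": 0}
    - {"x": 0, "y": 0, "z": 0, "roll": 0, "fingers": 0}
    - {"x": 0, "y": 0, "z": 0, "roll": 0, "fingers": 0}
    - {"x": 0, "y": 0, "z": 0, "roll": 0, "fingers": 0}

```text
clock: 18.57
eef_pos: [0.4275, 0.0433, -0.0065]
tool_rot: [0.539, 0.464, -0.505, 0.489]
ft_force: [0.5, 0.0, 0.0]
grip_width: 0.0452
```

```bash
python3 -c "
from h import *
todo((.575,-.179),.08)
S=cam('side');cv2.imwrite('pics/s22.png',cv2.resize(S[0]['frame'][170:290,230:390,::-1],(800,600)))
"
```

```text
clk 18.57 pos [ 0.4275  0.0433 -0.0065] grip 0.0452 F [0.5 0.  0. ]
toolaxes x [ 0.059  0.006 -0.998] yaw of y -5.29 need -5.15; shift tool xyz [-0.079   0.1722  0.2069] q [ 0.1   0.29 -0.57  0.65 -0.    1.76]
```

View pics/s22.png

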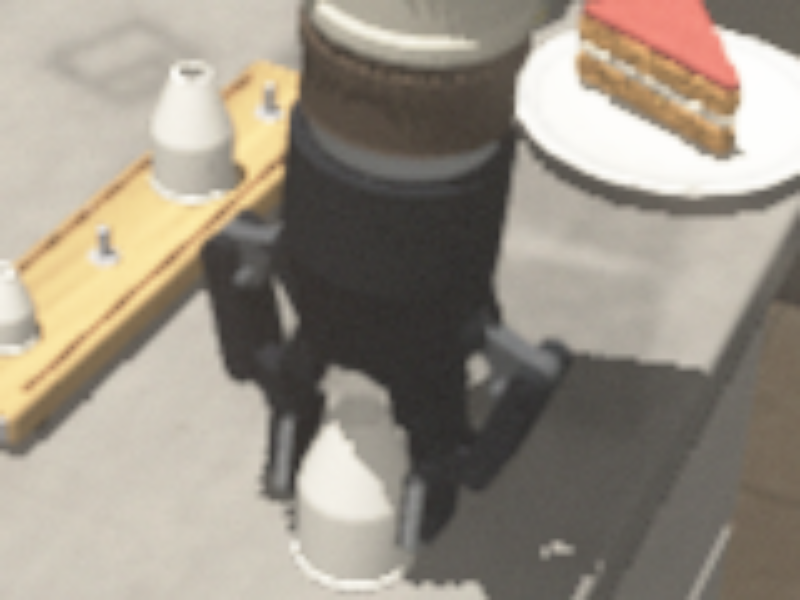

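>>> arm_command:
  motion:
    - {"x": -0.01, "y": 0, "z": 0, "roll": 0, "fingers": 0}
    - {"x": -0.02, "y": 0, "z": 0, "roll": 0, "fingers": 0}
    - {"x": -0.03, "y": 0, "z": 0, "roll": 0, "fingers": 0}
    - {"x": -0.025, "y": 0, "z": 0, "roll": 0, "fingers": 0}
    - {"x": -0.015, "y": 0, "z": 0.005, "roll": 0, "fingers": 0}
    - {"x": -0.006, "y": 0.005, "z": 0.01, "roll": 0, "fingers": 0}
    - {"x": -0.002, "y": 0.013, "z": 0.018, "roll": 0, "fingers": 0}
    - {"x": 0, "y": 0.02, "z": 0.024, "roll": 0, "fingers": 0}
    - {"x": 0, "y": 0.02, "z": 0.024, "roll": 0, "fingers": 0}
    - {"x": 0, "y": 0.02, "z": 0.024, "roll": 0, "fingers": 0}
    - {"x": 0, "y": 0.02, "z": 0.024, "roll": 0, "fingers": 0}
    - {"x": 0, "y": 0.02, "z": 0.024, "roll": 0, "fingers": 0}
    - {"x": 0, "y": 0.02, "z": 0.023, "roll": 0, "fingers": 0}
    - {"x": 0, "y": 0.015, "z": 0.014, "roll": 0, "fingers": 0}
    - {"x": 0, "y": 0.008, "z": 0.006, "roll": 0, "fingers": 0}
    - {"x": 0, "y": 0, "z": 0, "roll": 0, "fingers": 0}

```text
clock: 19.95
eef_pos: [0.5674, -0.1772, 0.1106]
tool_rot: [0.537, 0.466, -0.505, 0.489]
ft_force: [0.7, -0.2, 0.2]
grip_width: 0.0449
```

```bash
python3 -c "
from h import *
todo((.575,-.179),.0155)
S=cam('side');cv2.imwrite('pics/s23.png',cv2.resize(S[0]['frame'][120:240,210:370,::-1],(800,600)))
"
```

```text
clk 19.95 pos [ 0.5674 -0.1772  0.1106] grip 0.0449 F [ 0.7 -0.2  0.2]
toolaxes x [ 0.056  0.005 -0.998] yaw of y -5.03 need -5.15; shift tool xyz [0.0954 0.0025 0.0021] q [-0.32  0.44  0.03  1.11  0.02  1.34]
```

View pics/s23.png

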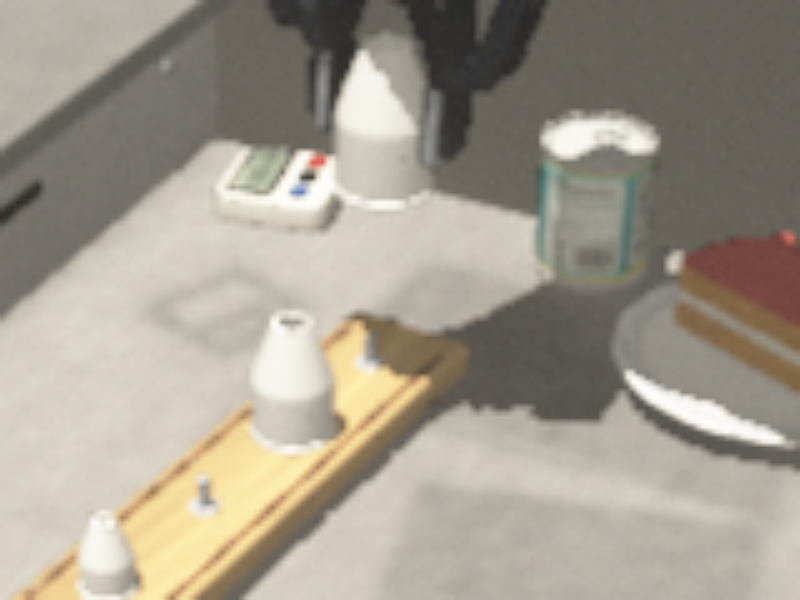

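>>> arm_command:
  motion:
    - {"x": 0.006, "y": 0.001, "z": 0.001, "roll": 0, "fingers": 0}
    - {"x": 0.014, "y": 0.001, "z": 0.001, "roll": 0, "fingers": 0}
    - {"x": 0.016, "y": 0, "z": 0, "roll": 0, "fingers": 0}
    - {"x": 0.012, "y": 0, "z": 0, "roll": 0, "fingers": 0}
    - {"x": 0.006, "y": 0, "z": 0, "roll": 0, "fingers": 0}
    - {"x": 0, "y": 0, "z": 0, "roll": 0, "fingers": 0}

```text
clock: 20.5
eef_pos: [0.5668, -0.173, 0.0527]
tool_rot: [0.535, 0.469, -0.505, 0.489]
ft_force: [-0.4, -0.1, -0.6]
grip_width: 0.0447
```

```bash
python3 -c "
from h import *
todo((.575,-.179),.0155)
S=cam('side');cv2.imwrite('pics/s24.png',cv2.resize(S[0]['frame'][120:240,210:370,::-1],(800,600)))
"
```

```text
clk 20.5 pos [ 0.5668 -0.173   0.0527] grip 0.0447 F [-0.4 -0.1 -0.6]
toolaxes x [ 0.05   0.008 -0.999] yaw of y -4.74 need -5.15; shift tool xyz [0.0375 0.0068 0.0057] q [-0.31  0.49 -0.05  0.99  0.02  1.34]
```

View pics/s24.png

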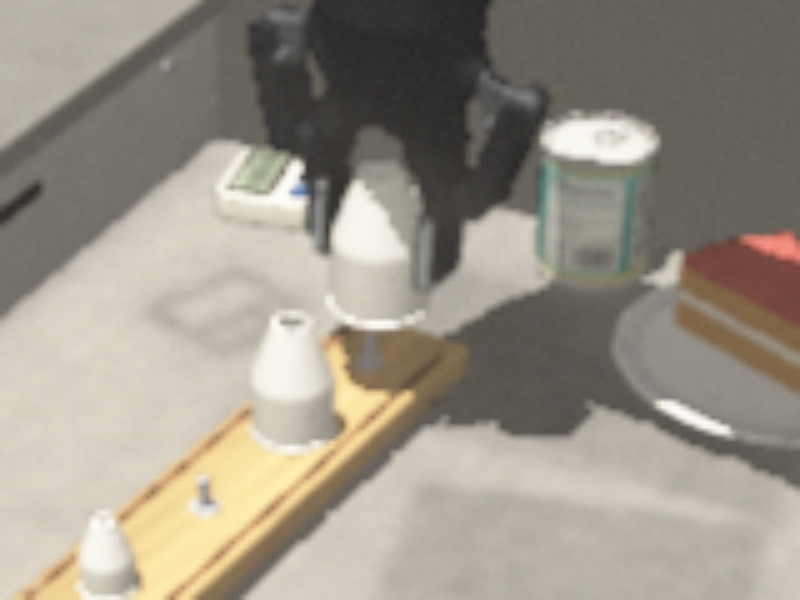

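>>> arm_command:
  motion:
    - {"x": 0.002, "y": 0.004, "z": 0.003, "roll": 0, "fingers": 0}
    - {"x": 0.006, "y": 0.003, "z": 0.003, "roll": 0, "fingers": 0}
    - {"x": 0.005, "y": 0, "z": 0, "roll": 0, "fingers": 0}
    - {"x": 0.002, "y": 0, "z": 0, "roll": 0, "fingers": 0}
    - {"x": 0, "y": 0, "z": 0, "roll": 0, "fingers": 0}

```text
clock: 20.97
eef_pos: [0.5767, -0.1798, 0.0401]
tool_rot: [0.536, 0.468, -0.504, 0.491]
ft_force: [-0.6, 0.9, -0.5]
grip_width: 0.045
```

```bash
python3 -c "
from h import *
todo((.575,-.179),.0155)
S=cam('side');cv2.imwrite('pics/s25.png',cv2.resize(S[0]['frame'][120:240,210:370,::-1],(800,600)))
"
```

```text
clk 20.97 pos [ 0.5767 -0.1798  0.0401] grip 0.045 F [-0.6  0.9 -0.5]
toolaxes x [ 0.055  0.007 -0.998] yaw of y -4.66 need -5.15; shift tool xyz [ 0.0245 -0.0031 -0.0004] q [-0.32  0.52 -0.03  0.96  0.02  1.34]
```

View pics/s25.png

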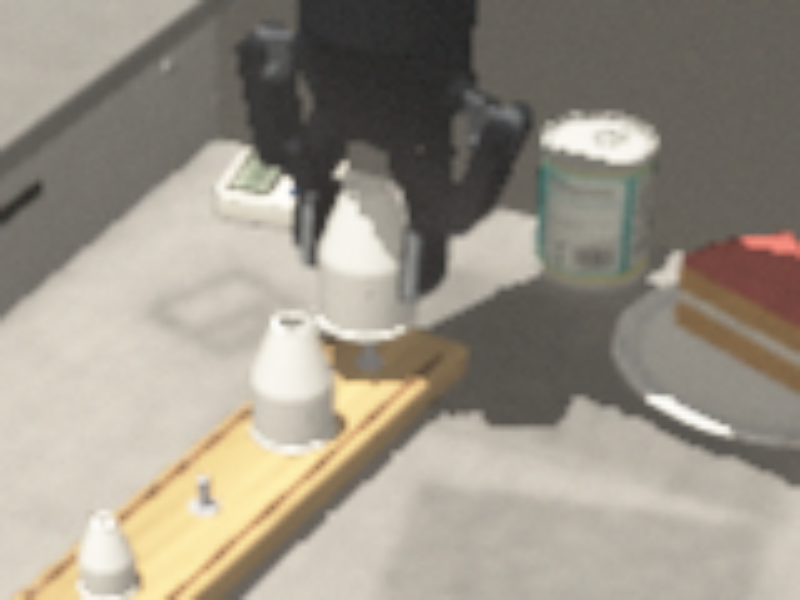

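>>> arm_command:
  motion:
    - {"x": 0.006, "y": -0.001, "z": 0, "roll": 0, "fingers": 0}
    - {"x": 0.007, "y": -0.001, "z": 0, "roll": 0, "fingers": 0}
    - {"x": 0.006, "y": -0.001, "z": 0, "roll": 0, "fingers": 0}
    - {"x": 0.003, "y": 0, "z": 0, "roll": 0, "fingers": 0}
    - {"x": 0.001, "y": 0, "z": 0, "roll": 0, "fingers": 0}
    - {"x": 0, "y": 0, "z": 0, "roll": 0, "fingers": 0}

```text
clock: 21.52
eef_pos: [0.5744, -0.1794, 0.0147]
tool_rot: [0.536, 0.468, -0.504, 0.49]
ft_force: [-0.7, 0.6, 1.5]
grip_width: 0.0453
```

```bash
python3 -c "
from h import *
todo((.575,-.179),.0155)
S=cam('side');cv2.imwrite('pics/s26.png',cv2.resize(S[0]['frame'][120:240,210:370,::-1],(800,600)))
"
```

```text
clk 21.52 pos [ 0.5744 -0.1794  0.0147] grip 0.0453 F [-0.7  0.6  1.5]
toolaxes x [ 0.055  0.007 -0.998] yaw of y -4.68 need -5.15; shift tool xyz [-0.0008  0.0006 -0.0005] q [-0.32  0.55 -0.07  0.91  0.02  1.34]
```

View pics/s26.png

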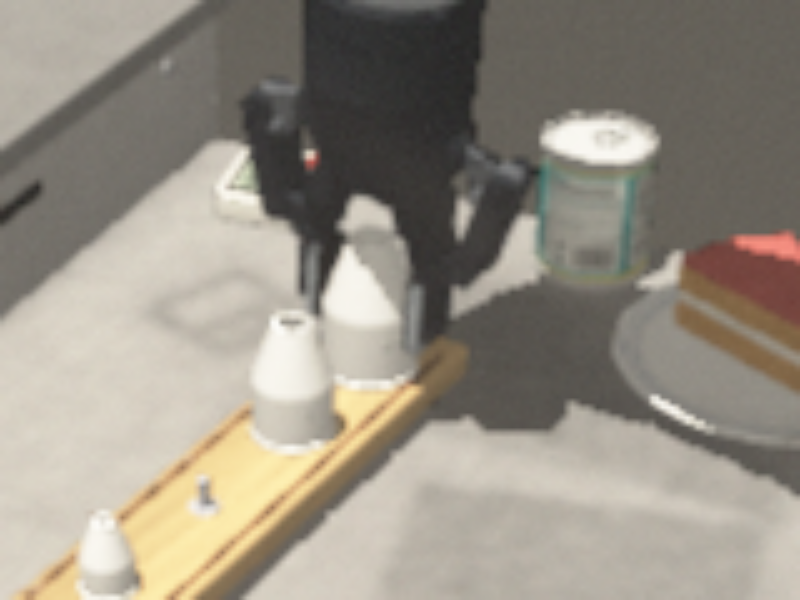

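>>> arm_command:
  motion:
    - {"x": 0, "y": 0, "z": 0, "roll": 0, "fingers": 0.65}
    - {"x": 0, "y": 0, "z": 0, "roll": 0, "fingers": 0.85}
    - {"x": 0, "y": 0, "z": 0, "roll": 0, "fingers": 1}
    - {"x": -0.003, "y": 0, "z": 0, "roll": 0, "fingers": 1}
    - {"x": -0.012, "y": 0, "z": 0, "roll": 0, "fingers": 1}
    - {"x": -0.025, "y": 0, "z": 0, "roll": 0, "fingers": 1}
    - {"x": -0.03, "y": 0, "z": 0, "roll": 0, "fingers": 1}
    - {"x": -0.03, "y": 0, "z": 0, "roll": 0, "fingers": 1}
    - {"x": -0.025, "y": 0, "z": 0, "roll": 0, "fingers": 1}
    - {"x": -0.01, "y": 0, "z": 0, "roll": 0, "fingers": 1}
    - {"x": 0, "y": 0, "z": 0, "roll": 0, "fingers": 1}

```text
clock: 22.48
eef_pos: [0.5663, -0.1802, 0.1575]
tool_rot: [0.536, 0.468, -0.504, 0.49]
ft_force: [0.9, 0.6, 0.6]
grip_width: 0.0853
```

```bash
python3 -c "
from h import *
todo(NOZ['medium'],.14)
S=cam('side');cv2.imwrite('pics/s27.png',cv2.resize(S[0]['frame'][120:240,210:370,::-1],(800,600)))
"
```

```text
clk 22.48 pos [ 0.5663 -0.1802  0.1575] grip 0.0853 F [0.9 0.6 0.6]
toolaxes x [ 0.055  0.007 -0.998] yaw of y -4.67 need -5.15; shift tool xyz [ 0.0101 -0.2242 -0.4145] q [-0.32  0.41  0.11  1.22  0.02  1.33]
```

View pics/s27.png

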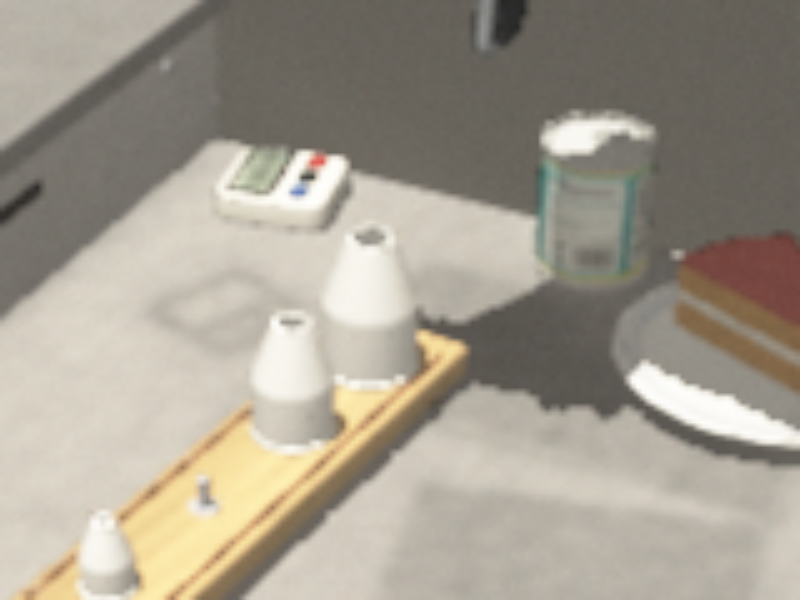

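>>> arm_command:
  motion:
    - {"x": -0.001, "y": -0.006, "z": -0.011, "roll": 0, "fingers": 1}
    - {"x": -0.002, "y": -0.012, "z": -0.022, "roll": 0, "fingers": 1}
    - {"x": -0.002, "y": -0.016, "z": -0.03, "roll": 0, "fingers": 1}
    - {"x": -0.002, "y": -0.018, "z": -0.034, "roll": 0, "fingers": 1}
    - {"x": -0.002, "y": -0.018, "z": -0.034, "roll": 0, "fingers": 1}
    - {"x": -0.002, "y": -0.018, "z": -0.034, "roll": 0, "fingers": 1}
    - {"x": -0.002, "y": -0.018, "z": -0.034, "roll": 0, "fingers": 1}
    - {"x": -0.002, "y": -0.018, "z": -0.034, "roll": 0, "fingers": 1}
    - {"x": -0.002, "y": -0.018, "z": -0.034, "roll": 0, "fingers": 1}
    - {"x": -0.002, "y": -0.018, "z": -0.034, "roll": 0, "fingers": 1}
    - {"x": -0.002, "y": -0.018, "z": -0.034, "roll": 0, "fingers": 1}
    - {"x": -0.001, "y": -0.016, "z": -0.03, "roll": 0, "fingers": 1}
    - {"x": 0, "y": -0.012, "z": -0.022, "roll": 0, "fingers": 1}
    - {"x": 0, "y": -0.006, "z": -0.011, "roll": 0, "fingers": 1}
    - {"x": 0, "y": 0, "z": 0, "roll": 0, "fingers": 1}

```text
clock: 23.78
eef_pos: [0.3561, 0.253, 0.1523]
tool_rot: [0.526, 0.476, -0.514, 0.483]
ft_force: [-0.7, 0.7, 0.7]
grip_width: 0.0853
```

```bash
python3 -c "
from h import *
todo(NOZ['medium'],.14)
"
```

```text
clk 23.78 pos [0.3561 0.253  0.1523] grip 0.0853 F [-0.7  0.7  0.7]
toolaxes x [ 0.018  0.003 -1.   ] yaw of y -4.7 need -5.15; shift tool xyz [0.0127 0.0209 0.0001] q [ 0.62  0.14 -0.27  1.15 -0.01  2.28]
```

>>> arm_command:
  motion:
    - {"x": 0, "y": 0.01, "z": 0, "roll": 0, "fingers": 1}
    - {"x": 0, "y": 0.01, "z": 0, "roll": -0.06, "fingers": 1}
    - {"x": 0, "y": 0, "z": 0, "roll": -0.12, "fingers": 1}
    - {"x": 0, "y": 0, "z": 0, "roll": -0.12, "fingers": 1}
    - {"x": 0, "y": 0, "z": 0, "roll": -0.12, "fingers": 1}
    - {"x": 0, "y": 0, "z": 0, "roll": -0.12, "fingers": 1}
    - {"x": 0, "y": 0, "z": 0, "roll": -0.12, "fingers": 1}
    - {"x": 0, "y": 0, "z": 0, "roll": -0.12, "fingers": 1}
    - {"x": 0, "y": 0, "z": 0, "roll": -0.12, "fingers": 1}
    - {"x": 0, "y": 0, "z": 0, "roll": -0.12, "fingers": 1}
    - {"x": 0, "y": 0, "z": 0, "roll": -0.12, "fingers": 1}
    - {"x": 0, "y": 0, "z": 0, "roll": -0.12, "fingers": 1}
    - {"x": 0, "y": 0, "z": 0, "roll": -0.12, "fingers": 1}
    - {"x": 0, "y": 0, "z": 0, "roll": -0.12, "fingers": 1}
    - {"x": 0, "y": 0, "z": 0, "roll": -0.06, "fingers": 1}
    - {"x": 0, "y": 0, "z": 0, "roll": 0, "fingers": 1}

```text
clock: 25.12
eef_pos: [0.3796, 0.2303, 0.1382]
tool_rot: [0.006, 0.707, -0.019, 0.707]
ft_force: [0.1, 0.3, -0.1]
grip_width: 0.0856
```

```bash
python3 -c "
from h import *
todo(NOZ['medium'],-.015)
S=cam('side');cv2.imwrite('pics/s28.png',S[0]['frame'][...,::-1])
"
```

```text
clk 25.12 pos [0.3796 0.2303 0.1382] grip 0.0856 F [ 0.1  0.3 -0.1]
toolaxes x [-0.001 -0.017 -1.   ] yaw of y 87.97 need -5.15; shift tool xyz [ 0.1528  0.0234 -0.0031] q [ 0.56  0.18 -0.25  1.14 -0.01  0.59]
```

View pics/s28.png

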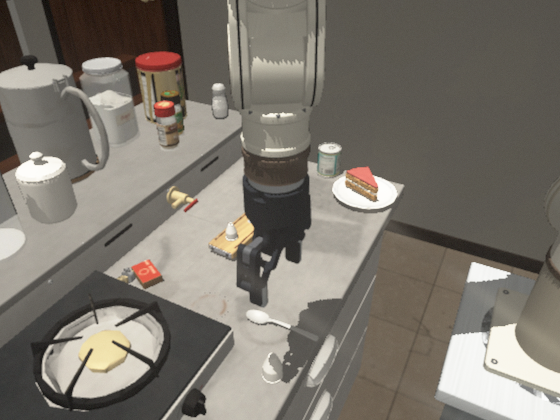

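>>> arm_command:
  motion:
    - {"x": 0.005, "y": 0.007, "z": -0.001, "roll": 0, "fingers": 0.85}
    - {"x": 0.015, "y": 0.008, "z": -0.001, "roll": 0, "fingers": 0.85}
    - {"x": 0.02, "y": 0.006, "z": -0.001, "roll": 0, "fingers": 0.85}
    - {"x": 0.02, "y": 0.002, "z": 0, "roll": 0, "fingers": 0.85}
    - {"x": 0.018, "y": 0, "z": 0, "roll": 0, "fingers": 0.85}
    - {"x": 0.012, "y": 0, "z": 0, "roll": 0, "fingers": 0.85}
    - {"x": 0.006, "y": 0, "z": 0, "roll": 0, "fingers": 0.85}
    - {"x": 0, "y": 0, "z": 0, "roll": 0, "fingers": 0.85}

```text
clock: 25.83
eef_pos: [0.3798, 0.2522, 0.0351]
tool_rot: [0.014, 0.707, -0.025, 0.707]
ft_force: [-0.5, -0.1, 0.1]
grip_width: 0.0726
```

```bash
python3 -c "
from h import *
todo(NOZ['medium'],-.015)
S=cam('side');cv2.imwrite('pics/s29.png',cv2.resize(S[0]['frame'][280:400,190:350,::-1],(800,600)))
"
```

```text
clk 25.83 pos [0.3798 0.2522 0.0351] grip 0.0726 F [-0.5 -0.1  0.1]
toolaxes x [ 0.    -0.016 -1.   ] yaw of y 86.8 need -5.15; shift tool xyz [ 0.0501 -0.0004 -0.0026] q [ 0.6   0.32 -0.38  0.88 -0.01  0.65]
```

View pics/s29.png

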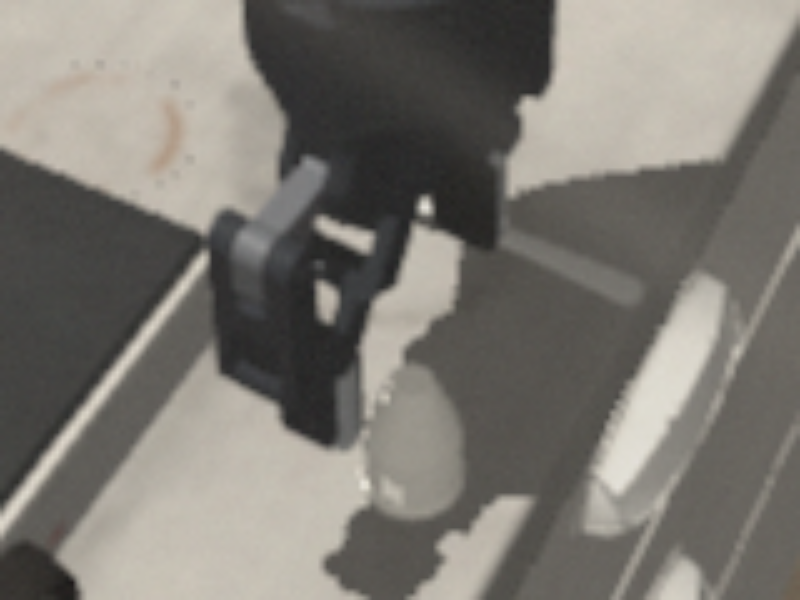

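>>> arm_command:
  motion:
    - {"x": 0.005, "y": -0.0005, "z": -0.0015, "roll": 0, "fingers": 0.8}
    - {"x": 0.012, "y": 0, "z": -0.001, "roll": 0, "fingers": 0.8}
    - {"x": 0.012, "y": 0, "z": 0, "roll": 0, "fingers": 0.8}
    - {"x": 0.01, "y": 0, "z": 0, "roll": 0, "fingers": 0.8}
    - {"x": 0.004, "y": 0, "z": 0, "roll": 0, "fingers": 0.8}
    - {"x": 0, "y": 0, "z": 0, "roll": 0, "fingers": 0.8}

```text
clock: 26.38
eef_pos: [0.3818, 0.2543, -0.005]
tool_rot: [0.017, 0.703, -0.024, 0.71]
ft_force: [0.3, 0.4, -0.0]
grip_width: 0.0682
```

```bash
python3 -c "
from h import *
todo(NOZ['medium'],-.013)
S=cam('side');cv2.imwrite('pics/s30.png',cv2.resize(S[0]['frame'][300:420,190:350,::-1],(800,600)))
"
```

```text
clk 26.38 pos [ 0.3818  0.2543 -0.005 ] grip 0.0682 F [ 0.3  0.4 -0. ]
toolaxes x [ 0.01 -0.01 -1.  ] yaw of y 86.64 need -5.15; shift tool xyz [ 0.0079 -0.0033 -0.0045] q [ 0.6   0.37 -0.43  0.77 -0.01  0.66]
```

View pics/s30.png

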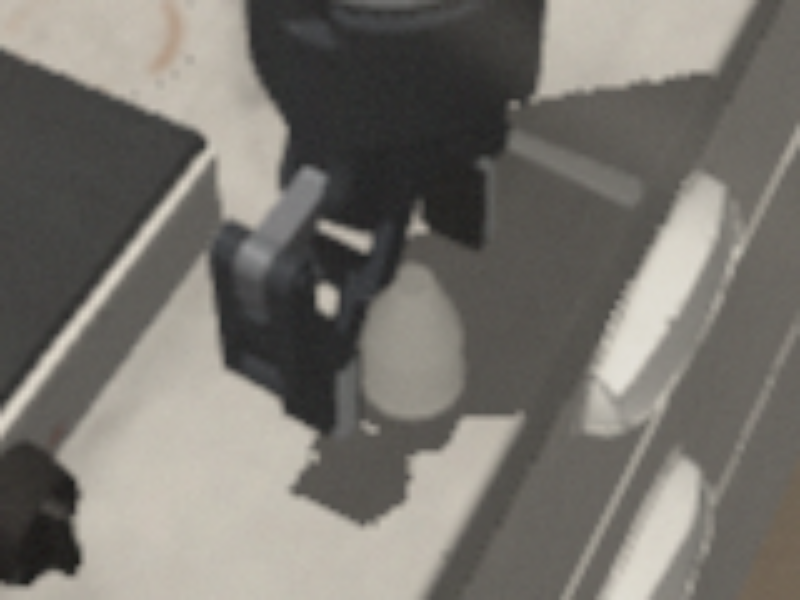

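>>> arm_command:
  motion:
    - {"x": 0.002, "y": -0.002, "z": -0.003, "roll": 0, "fingers": 0.8}
    - {"x": 0.004, "y": -0.001, "z": -0.0015, "roll": 0, "fingers": 0.7}
    - {"x": 0.001, "y": 0, "z": 0, "roll": 0, "fingers": 0.6}
    - {"x": 0, "y": 0, "z": 0, "roll": 0, "fingers": 0.3}
    - {"x": 0, "y": 0, "z": 0, "roll": 0, "fingers": 0}
    - {"x": 0, "y": 0, "z": 0, "roll": 0, "fingers": 0}
    - {"x": 0, "y": 0, "z": 0, "roll": 0, "fingers": 0}
    - {"x": 0, "y": 0, "z": 0, "roll": 0, "fingers": 0}

```text
clock: 27.1
eef_pos: [0.3793, 0.253, -0.0087]
tool_rot: [0.019, 0.701, -0.023, 0.712]
ft_force: [0.3, 0.0, 0.5]
grip_width: 0.0283
```

```bash
python3 -c "
from h import *
todo(NOZ['medium'],-.013)
S=cam('side');cv2.imwrite('pics/s31.png',cv2.resize(S[0]['frame'][300:420,190:350,::-1],(800,600)))
"
```

```text
clk 27.1 pos [ 0.3793  0.253  -0.0087] grip 0.0283 F [0.3 0.  0.5]
toolaxes x [ 0.015 -0.006 -1.   ] yaw of y 86.61 need -5.15; shift tool xyz [ 0.0042 -0.0019 -0.0021] q [ 0.6   0.37 -0.45  0.74 -0.01  0.66]
```

View pics/s31.png

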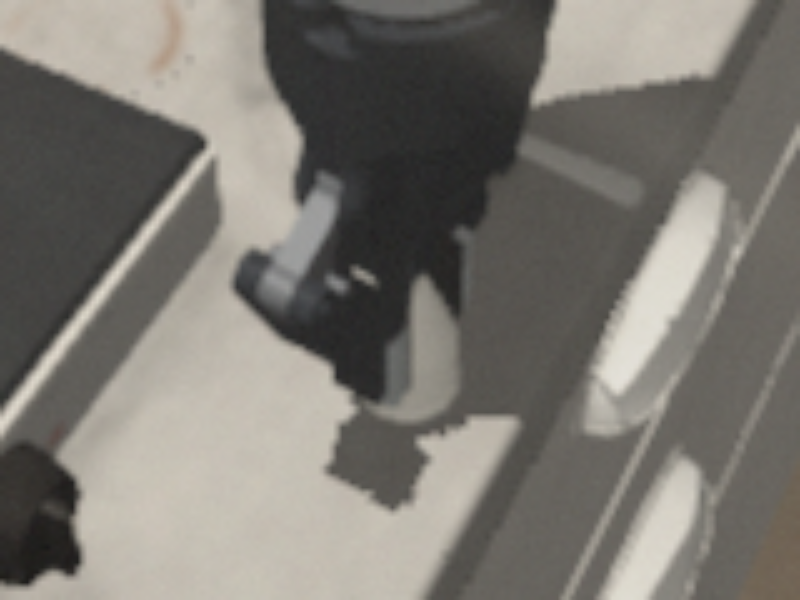

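>>> arm_command:
  motion:
    - {"x": -0.008, "y": 0, "z": 0, "roll": 0, "fingers": 0}
    - {"x": -0.018, "y": 0, "z": 0, "roll": 0, "fingers": 0}
    - {"x": -0.028, "y": 0, "z": 0, "roll": 0, "fingers": 0}
    - {"x": -0.028, "y": 0, "z": 0, "roll": 0.05, "fingers": 0}
    - {"x": -0.018, "y": 0, "z": 0, "roll": 0.1, "fingers": 0}
    - {"x": -0.008, "y": 0, "z": 0, "roll": 0.12, "fingers": 0}
    - {"x": 0, "y": 0, "z": 0, "roll": 0.12, "fingers": 0}
    - {"x": 0, "y": 0, "z": 0, "roll": 0.12, "fingers": 0}
    - {"x": 0, "y": 0, "z": 0, "roll": 0.12, "fingers": 0}
    - {"x": 0, "y": 0, "z": 0, "roll": 0.12, "fingers": 0}
    - {"x": 0, "y": 0, "z": 0, "roll": 0.12, "fingers": 0}
    - {"x": 0, "y": 0, "z": 0, "roll": 0.12, "fingers": 0}
    - {"x": 0, "y": 0, "z": 0, "roll": 0.12, "fingers": 0}
    - {"x": 0, "y": 0, "z": 0, "roll": 0.12, "fingers": 0}
    - {"x": 0, "y": 0, "z": 0, "roll": 0.12, "fingers": 0}
    - {"x": 0, "y": 0, "z": 0, "roll": 0.12, "fingers": 0}
    - {"x": 0, "y": 0, "z": 0, "roll": 0.1, "fingers": 0}
    - {"x": 0, "y": 0, "z": 0, "roll": 0.03, "fingers": 0}
    - {"x": 0, "y": 0, "z": 0, "roll": 0, "fingers": 0}

```text
clock: 28.73
eef_pos: [0.3769, 0.2533, 0.1147]
tool_rot: [0.542, 0.454, -0.534, 0.464]
ft_force: [-1.2, -0.3, -0.2]
grip_width: 0.0286
```

```bash
python3 -c "
from h import *
todo((.587,-.05),.1)
S=cam('side');cv2.imwrite('pics/s32.png',S[0]['frame'][...,::-1])
"
```

```text
clk 28.73 pos [0.3769 0.2533 0.1147] grip 0.0286 F [-1.2 -0.3 -0.2]
toolaxes x [ 0.019 -0.003 -1.   ] yaw of y -9.1 need -5.15; shift tool xyz [0.0196 0.2551 0.2662] q [ 0.6   0.21 -0.29  1.06 -0.01  2.33]
```

View pics/s32.png

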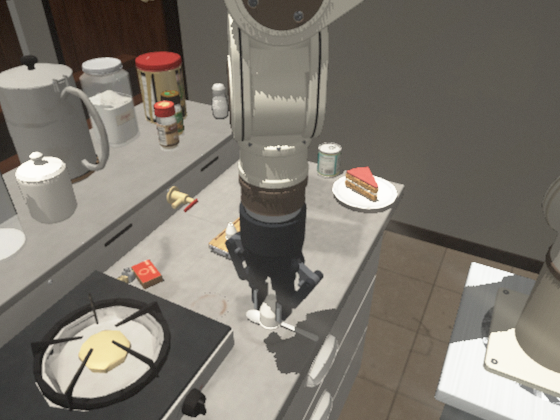

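>>> arm_command:
  motion:
    - {"x": 0, "y": 0, "z": 0, "roll": -0.065, "fingers": 0}
    - {"x": 0, "y": 0.006, "z": 0.008, "roll": 0, "fingers": 0}
    - {"x": 0, "y": 0.014, "z": 0.017, "roll": 0, "fingers": 0}
    - {"x": 0, "y": 0.02, "z": 0.024, "roll": 0, "fingers": 0}
    - {"x": 0, "y": 0.022, "z": 0.026, "roll": 0, "fingers": 0}
    - {"x": 0, "y": 0.022, "z": 0.026, "roll": 0, "fingers": 0}
    - {"x": 0, "y": 0.022, "z": 0.026, "roll": 0, "fingers": 0}
    - {"x": 0, "y": 0.022, "z": 0.026, "roll": 0, "fingers": 0}
    - {"x": 0, "y": 0.022, "z": 0.026, "roll": 0, "fingers": 0}
    - {"x": 0, "y": 0.022, "z": 0.026, "roll": 0, "fingers": 0}
    - {"x": 0, "y": 0.022, "z": 0.026, "roll": 0, "fingers": 0}
    - {"x": 0, "y": 0.02, "z": 0.022, "roll": 0, "fingers": 0}
    - {"x": 0, "y": 0.014, "z": 0.016, "roll": 0, "fingers": 0}
    - {"x": 0, "y": 0.007, "z": 0.008, "roll": 0, "fingers": 0}
    - {"x": 0, "y": 0, "z": 0, "roll": 0, "fingers": 0}

```text
clock: 30.03
eef_pos: [0.5974, -0.0678, 0.1222]
tool_rot: [0.528, 0.469, -0.519, 0.483]
ft_force: [-0.7, -0.1, -0.6]
grip_width: 0.0284
```

```bash
python3 -c "
from h import *
todo((.587,-.05),.0133)
"
```

```text
clk 30.03 pos [ 0.5974 -0.0678  0.1222] grip 0.0284 F [-0.7 -0.1 -0.6]
toolaxes x [ 0.023 -0.006 -1.   ] yaw of y -5.45 need -5.15; shift tool xyz [ 0.1085 -0.0146 -0.0172] q [-0.11  0.47  0.11  1.19 -0.    1.55]
```

>>> arm_command:
  motion:
    - {"x": 0, "y": -0.006, "z": -0.007, "roll": 0, "fingers": 0}
    - {"x": 0.005, "y": -0.006, "z": -0.007, "roll": 0, "fingers": 0}
    - {"x": 0.012, "y": -0.001, "z": -0.001, "roll": 0, "fingers": 0}
    - {"x": 0.012, "y": 0, "z": 0, "roll": 0, "fingers": 0}
    - {"x": 0.008, "y": 0, "z": 0, "roll": 0, "fingers": 0}
    - {"x": 0.003, "y": 0, "z": 0, "roll": 0, "fingers": 0}
    - {"x": 0, "y": 0, "z": 0, "roll": 0, "fingers": 0}

```text
clock: 30.62
eef_pos: [0.5791, -0.045, 0.0794]
tool_rot: [0.526, 0.471, -0.519, 0.482]
ft_force: [-0.4, 0.4, 0.6]
grip_width: 0.0283
```

```bash
python3 -c "
from h import *
todo((.587,-.05),.0133)
S=cam('side');cv2.imwrite('pics/s33.png',cv2.resize(S[0]['frame'][140:260,190:350,::-1],(800,600)))
"
```

```text
clk 30.62 pos [ 0.5791 -0.045   0.0794] grip 0.0283 F [-0.4  0.4  0.6]
toolaxes x [ 0.018 -0.004 -1.   ] yaw of y -5.25 need -5.15; shift tool xyz [0.0663 0.0071 0.0041] q [-0.08  0.47 -0.01  1.08 -0.    1.59]
```

View pics/s33.png

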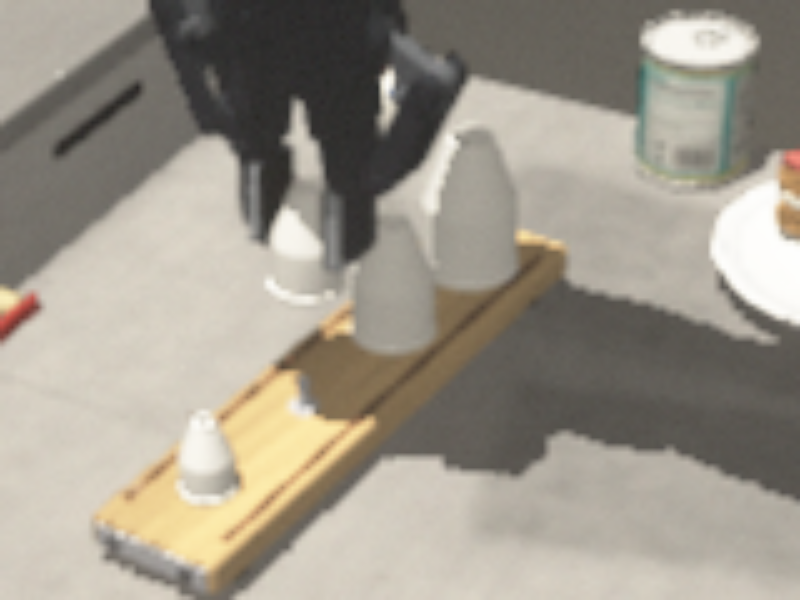

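>>> arm_command:
  motion:
    - {"x": 0, "y": 0.004, "z": 0.002, "roll": 0, "fingers": 0}
    - {"x": 0.006, "y": 0.003, "z": 0.002, "roll": 0, "fingers": 0}
    - {"x": 0.01, "y": 0, "z": 0, "roll": 0, "fingers": 0}
    - {"x": 0.008, "y": 0, "z": 0, "roll": 0, "fingers": 0}
    - {"x": 0.004, "y": 0, "z": 0, "roll": 0, "fingers": 0}
    - {"x": 0, "y": 0, "z": 0, "roll": 0, "fingers": 0}

```text
clock: 31.17
eef_pos: [0.589, -0.0497, 0.0513]
tool_rot: [0.527, 0.47, -0.517, 0.483]
ft_force: [0.9, 1.0, -0.2]
grip_width: 0.0283
```

```bash
python3 -c "
from h import *
todo((.587,-.05),.0133)
S=cam('side');cv2.imwrite('pics/s34.png',cv2.resize(S[0]['frame'][160:250,210:330,::-1],(800,600)))
"
```

```text
clk 31.17 pos [ 0.589  -0.0497  0.0513] grip 0.0283 F [ 0.9  1.  -0.2]
toolaxes x [ 0.023 -0.004 -1.   ] yaw of y -5.2 need -5.15; shift tool xyz [ 0.038  -0.0029  0.0004] q [-0.08  0.51 -0.02  1.02 -0.    1.58]
```

View pics/s34.png

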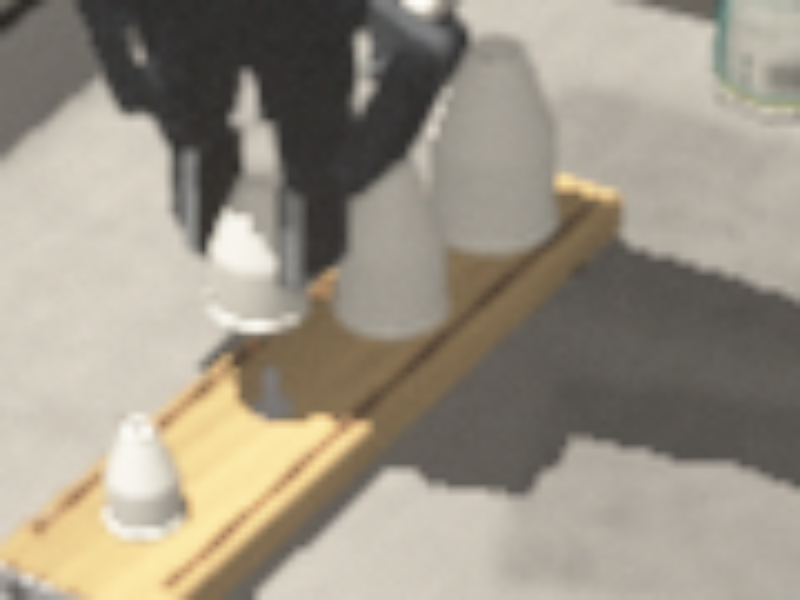

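>>> arm_command:
  motion:
    - {"x": 0.004, "y": -0.002, "z": 0, "roll": 0, "fingers": 0}
    - {"x": 0.009, "y": -0.001, "z": 0, "roll": 0, "fingers": 0}
    - {"x": 0.009, "y": 0, "z": 0, "roll": 0, "fingers": 0}
    - {"x": 0.005, "y": 0, "z": 0, "roll": 0, "fingers": 0}
    - {"x": 0, "y": 0, "z": 0, "roll": 0, "fingers": 0}

```text
clock: 31.63
eef_pos: [0.5864, -0.0498, 0.0219]
tool_rot: [0.527, 0.47, -0.517, 0.483]
ft_force: [-0.4, -0.5, 0.1]
grip_width: 0.0286
```

```bash
python3 -c "
from h import *
todo((.587,-.05),.0133)
S=cam('side');cv2.imwrite('pics/s35.png',cv2.resize(S[0]['frame'][160:250,210:330,::-1],(800,600)))
"
```

```text
clk 31.63 pos [ 0.5864 -0.0498  0.0219] grip 0.0286 F [-0.4 -0.5  0.1]
toolaxes x [ 0.023 -0.004 -1.   ] yaw of y -5.23 need -5.15; shift tool xyz [0.0087 0.0004 0.0002] q [-0.08  0.53 -0.07  0.95 -0.    1.58]
```

View pics/s35.png

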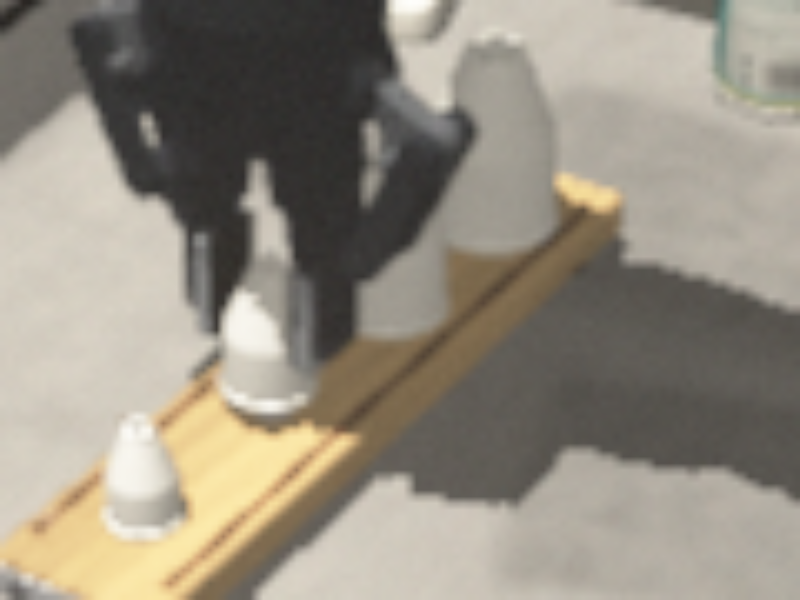

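Base is already below the pin top without force; lower to the deck.

>>> arm_command:
  motion:
    - {"x": 0.004, "y": 0, "z": 0, "roll": 0, "fingers": 0}
    - {"x": 0.003, "y": 0, "z": 0, "roll": 0, "fingers": 0}
    - {"x": 0.0015, "y": 0, "z": 0, "roll": 0, "fingers": 0}
    - {"x": 0.001, "y": 0, "z": 0, "roll": 0, "fingers": 0}
    - {"x": 0, "y": 0, "z": 0, "roll": 0, "fingers": 0}

```text
clock: 32.1
eef_pos: [0.5876, -0.0496, 0.0132]
tool_rot: [0.528, 0.47, -0.517, 0.484]
ft_force: [-0.7, 0.5, 0.1]
grip_width: 0.0288
```

>>> arm_command:
  motion:
    - {"x": 0.001, "y": 0, "z": 0, "roll": 0, "fingers": 0}
    - {"x": 0, "y": 0, "z": 0, "roll": 0, "fingers": 0.45}
    - {"x": 0, "y": 0, "z": 0, "roll": 0, "fingers": 0.7}
    - {"x": 0, "y": 0, "z": 0, "roll": 0, "fingers": 0.85}
    - {"x": -0.003, "y": 0, "z": 0, "roll": 0, "fingers": 0.85}
    - {"x": -0.012, "y": 0, "z": 0, "roll": 0, "fingers": 0.85}
    - {"x": -0.025, "y": 0, "z": 0, "roll": 0, "fingers": 0.85}
    - {"x": -0.03, "y": 0, "z": 0, "roll": 0, "fingers": 0.85}
    - {"x": -0.03, "y": 0, "z": 0, "roll": 0, "fingers": 0.85}
    - {"x": -0.025, "y": -0.01, "z": 0, "roll": 0, "fingers": 0.85}
    - {"x": -0.01, "y": -0.02, "z": 0, "roll": 0, "fingers": 0.85}
    - {"x": 0, "y": -0.03, "z": 0, "roll": 0, "fingers": 0.85}
    - {"x": 0, "y": -0.035, "z": 0, "roll": 0, "fingers": 0.85}
    - {"x": 0, "y": -0.035, "z": 0, "roll": 0, "fingers": 0.85}
    - {"x": 0, "y": -0.03, "z": 0, "roll": 0, "fingers": 0.85}
    - {"x": 0, "y": -0.02, "z": 0, "roll": 0, "fingers": 0.85}
    - {"x": 0, "y": -0.01, "z": 0, "roll": 0, "fingers": 0.85}
    - {"x": 0, "y": 0, "z": 0, "roll": 0, "fingers": 0.85}

```text
clock: 33.6
eef_pos: [0.3883, -0.0315, 0.1493]
tool_rot: [0.529, 0.468, -0.515, 0.485]
ft_force: [-1.1, 1.0, 0.7]
grip_width: 0.0725
```

```bash
python3 -c "
from h import *
todo((.587,-.05),.0133)
S=cam('side');cv2.imwrite('pics/s36.png',cv2.resize(S[0]['frame'][140:260,190:350,::-1],(800,600)))
T=cam('top');cv2.imwrite('pics/t36.png',T[0]['frame'][...,::-1])
"
```

```text
clk 33.6 pos [ 0.3883 -0.0315  0.1493] grip 0.0725 F [-1.1  1.   0.7]
toolaxes x [ 0.031 -0.005 -1.   ] yaw of y -5.24 need -5.15; shift tool xyz [ 1.421e-01  1.952e-01 -1.000e-04] q [-0.08  0.03 -0.39  1.11 -0.    1.58]
```

View pics/s36.png

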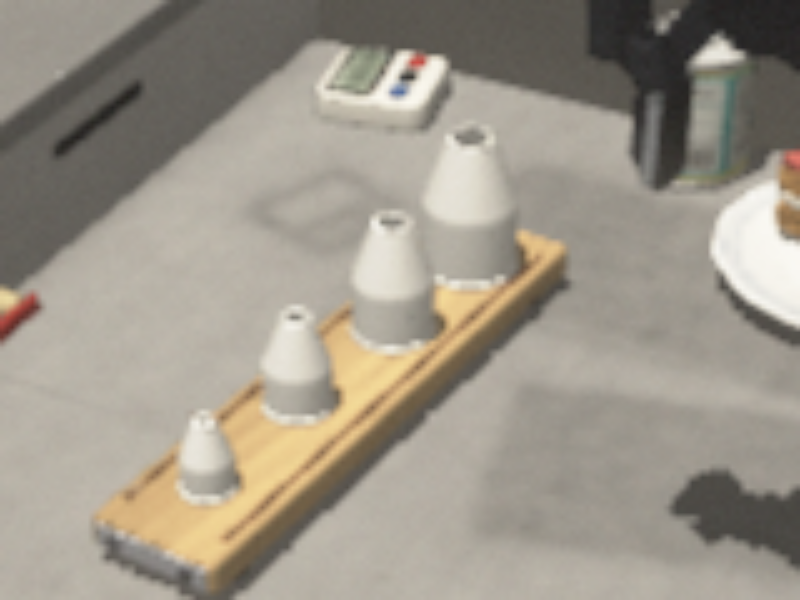

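View pics/t36.png

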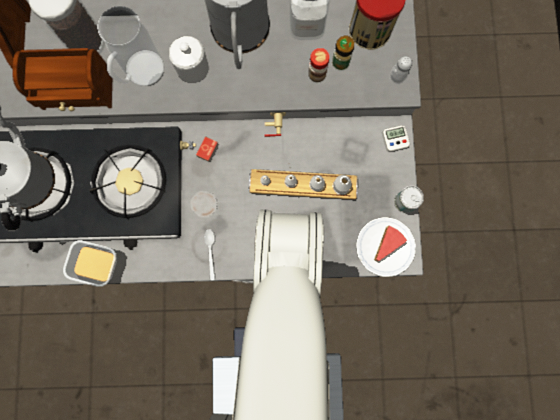

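```bash
python3 -c "
from h import *
S=cam('side');T=cam('top')
t=T[0]['frame'][165:205,240:365,::-1]; cv2.imwrite('pics/t37.png',cv2.resize(t,(800,256),interpolation=cv2.INTER_CUBIC))
P=dict(small=((203,414),.034),medium=((296,316),.045),large=((391,220),.056),jumbo=((471,134),.067))
for k,((u,v),h) in P.items():
  x=plane(S,u/5+189.5,v/5+139.5,.022+h); print(k,x.round(4),'pin',PIN[k],'top px zoom',((proj(T,x)-[239.5,164.5])*6.4).round())
"
```

```text
small [0.5941 0.0151 0.056 ] pin (0.592, 0.018) top px zoom [164.  85.]
medium [ 0.5875 -0.0477  0.067 ] pin (0.586, -0.048) top px zoom [324.  90.]
large [ 0.5795 -0.1159  0.078 ] pin (0.58, -0.114) top px zoom [502.  99.]
jumbo [ 0.5736 -0.1803  0.089 ] pin (0.574, -0.18) top px zoom [672. 104.]
```

View pics/t37.png

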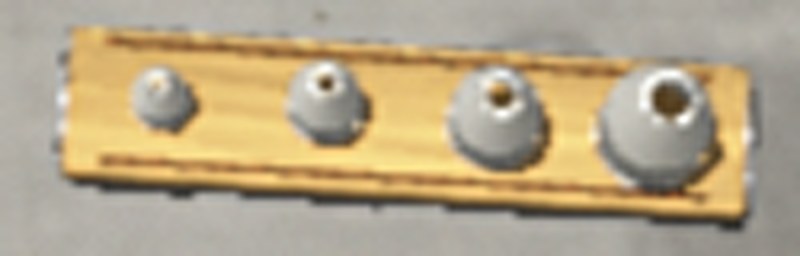

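```bash
python3 -c "
from workcell import job_done,get_obs
print(get_obs()['clock']); print(job_done())"
```

```text
33.8
the job is handed in; nothing more can be done
None
```

All four nozzles are on the rail, one over each pin, smallest at the left end growing to the jumbo at the right. I handed the job in at 33.8 s with the gripper clear of everything, and no verdict was returned.

- **Final check:** the last side and top pictures show all four upright on the board. The tips, at their seated height, lie about 4 mm or less from the pins and agree between the two views to about 1–2 mm. The plate of cake is still in its place.
- **Forces:** every force reading I took stayed below about 2 N.
- **TCP height disagreed:** the reported height was about 19 mm below where the camera showed the closed fingertips. An empty test close confirmed it, so I set grip heights from the pictures.
- **Tool tilt:** the tool drifted up to about 0.06 rad from vertical during the moves. The nozzles settled flat when released.

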